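# Unlatch the carrying case and bed the guitar clock in it

### The arm

A 6-joint arm with a two-finger parallel gripper is mounted at the origin on the work surface. World frame = base frame: x ahead of the robot, y to its left, z up, the work surface at z = 0. Lengths are in m, angles in rad, forces in N, time in s.
With the tool pointing down it reaches from about 0.25 to 0.725 m from the base axis. Payload 4 kg.
Tool frame: the origin (TCP) lies on the centre line of the jaws, within the pads' length; the fingertips stand 25 mm ahead of it and the grasp point (between the pads) lies 6 mm ahead of it; z points along the fingers, x is the direction in which the jaws open and shut, and the axes are right-handed (so a half turn about z gives the same grasp; the last joint's range is limited). The gripper opens to 85 mm and grips with 20 to 120 N. Pads are 22 mm wide; open, the fingers measure 114 mm over their backs; the gripper's body (76 mm by 85 mm) begins 54 mm behind the grasp point. The pads swing forward as they close: fully open they stand 13 mm farther back than shut.
Start: joints at [-1.29, 0.241, 0.005, 1.335, 0, 1.571], TCP at [0.139, -0.48, 0.218] pointing down, gripper open.
Joint ranges: [-2.72, 2.72], [-1.05, 1.87], [-1.09, 1.28], [-1.99, 2.15], [-1.42, 1.44], [-3.14, 3.14]. Speed limits (rad/s): [2.79, 2.79, 3.14, 3.14, 3.14, 3.14].

### API

Orientations are given as a unit quaternion [x, y, z, w].
In Python, from workcell import bot, imaging, order gives the robot as it stands.
- The arm moves only by the tool carry_out, never from a script. Its argument "moves" is a list of rows, each a list of 5 numbers: the shift along the tool's x, y, z scaled (see below), then the turn about the tool's z scaled (see below), then the opening, from -1 (shut) to 1 (fully open). In form: [[tx, ty, tz, roll, hand], ...]. A call has 1 to 20 rows; each row is the pose to reach, as a shift and turn from the pose commanded when the call began, along the tool's axes at that moment; what a row does not reach only later rows make up. The controller multiplies each number of a shift by 0.1 m and each number of a turn by 90 degrees. A row lasts 1/10 s, in which the tool goes at most 50 mm and 8.59 degrees, less where a joint would pass 70% of its speed; a pose out of reach is approached as far as the arm can. A call with a number of a shift or a turn outside -1 to 1 is refused whole. A call with a gripper value outside its range is refused whole. The fingers move at their own pace and stop on an object; the grip force is fixed at half the most. Time passes only in rows, so rows that repeat a pose let the fingers close. It gives the time, the measured TCP pose, the force and the opening at its end, in the units of the state.
- bot.get_obs(): the state, without advancing time (a new reading comes with each control period).
- imaging.camera(name): name is "side" or "top"; returns the picture (384x512x3 uint8, red, green, blue); there is no depth.
- imaging.camera_model(name): a dict with "fovy" (degrees; the focal length in pixels is half the picture's height over the tangent of half this angle, whatever the lens; pixels are square), "cx", "cy" (the principal point, pixels), "eye" and "rotation" of the camera in the world. Camera axes: x right, y up, looking along -z (the intrinsics and any distortion apply to the point x, -y, -z); pixel columns grow to the right and rows downward; lengths in m; the calibration is good to about 2 mm. A picture is of the moment at which its call begins. camera_model takes no time and is no camera call.
- order.job_done(): hands the job in, once; it reports no verdict.
The state is a dict: "clock": time; "joint_pos": joint angles; "joint_vel": joint speeds; "tau": joint torques, N m; "eef_pos": TCP position; "tool_rot": TCP orientation; "ft_force": force on the tool from outside, world axes, zero at the start; "ft_torque": the same for the moment, N m; "grip_width": finger opening in m.
Only numpy, scipy, OpenCV 4.12 (cv2) and the standard library are available. Lean on these libraries where they do the work, as an engineer would, in place of code of your own. Each camera call takes 0.05 s, during which the arm holds its last target.

### The job

Get the dark guitar-shaped clock ready for delivery: lift the red paddle handle on the blue case to draw back its latch, swing the lid up until it stands upright by itself, then lay the guitar clock gently, dial up, flat in the cork bay inside the case with its neck along the bay, either way round (do not drop it). Leave the lid standing open, let go of everything, and do not disturb the gold sunburst clock or the other things on the bench.

Things in the scene. Friction and masses are not known exactly. Their poses are not given: they have to be found in the camera images.
- paddle_bar (a point): Centre of the latch's red grip bar, round, 16 mm thick, 46 mm long along the case's y axis, end faces flat and free. Lid shut: 111 mm above the bench, 27 mm above the lid's top, 11 mm in from the lid's front edge (nearest the robot). It stands on a steel plate 40 mm wide that runs away from the robot to the paddle's pivot, 50 mm behind the bar's centre and 17 mm lower. Axes turn with the paddle
- paddle (a joint): Paddle angle to the lid, rad: 0 at rest, stop at 0.55. Lifting the bar turns it in the lid's opening sense. Sprung shut: about 2 to 4.5 N up at the bar. The hidden pawl under the lid is clear of its keeper from about 0.36; below that the lid is locked. At the stop the paddle carries the lid along. Springs back when let go
- lid (a joint): Lid angle, rad: 0 shut, 1.57 upright, stop at 1.75. Stiff friction hinge: the lid stays at any angle where it is left; raising it takes about 8 N at the bar. It opens upward about its far edge, so the bar ends up on the far side of the upright lid, 11 mm below its top edge
- case: Blue steel carrying case fixed to the bench, 210 mm (x) by 290 mm (y), walls 75 mm high, 5 mm thick; origin under its centre, lid hinge on its +x side, latch at the middle of its -x (front) side. Flat blue lid 8 mm thick, top 84 mm above the bench. Inside, a keeper ledge 40 mm wide juts 12 mm in from the middle of the front wall, 58 to 66 mm above the bench
- lid_hinge (a point): Middle of the lid's hinge line, 103 mm behind (+x) the case's origin and 80 mm above the bench; y along the hinge, x away from the lid; does not move with the lid. The lid reaches 209 mm from this line
- bay (a point): Centre of the cork floor of the bay in the case, 5 mm above the bench; same axes as the case. The bay is 92 mm along x and 190 mm along y (its long way), inside a light wooden frame 10 mm high. It lies 138 mm in front (-x) of the hinge line; hidden while the lid is shut
- guitar_center (a point): Centre of the dark wooden guitar-shaped clock, half-way along it and half-way up (19 mm above its underside). It lies flat, dial up: a plate 12 mm thick, 170 mm long along its x axis (neck towards +x) and up to 72 mm wide along y, with a raised dial drum; 38 mm high in all, 0.12 kg on average, z up
- guitar_dial (a point): Point on the axis of the guitar clock's raised dial, a light wooden drum 54 mm across that stands 26 mm above the plate (12 to 38 mm above the clock's underside). This point is 30 mm above the underside and 32 mm behind the clock's centre along its x axis, near the centre of mass. Grip it across the drum from above, at any yaw; fingertips must stay above the plate around it
- sunburst: Round gold and black sunburst clock, 124 mm across and 12 mm thick, lying on the bench near the guitar clock (either side); origin at its underside centre; must not be moved
- spray_can: Standing spray can with a red band, 52 mm across, 160 mm high, behind the work area; origin at its foot; leave standing where it is
- glue: Standing white glue bottle, 60 mm across, 150 mm high, behind the work area; origin at its foot; leave standing where it is
- screwdriver: Screwdriver with a yellow handle, 170 mm, lying on the bench near the robot between case and clocks; origin at its middle on the bench; leave it where it is
- mug: White mug, 80 mm across, 90 mm high, left of the case; origin at its foot; leave it where it is
Things that resemble listed ones, but are neither listed nor needed, are in the scene too. Leave any green or purple look-alike of the part that bears guitar_center alone.

How it is judged:
On the way, in this order (a step that is already met when the one before it is completed fails the run):
1. the paddle is lifted (over 0.36 rad) while the lid is still down (value of joint paddle above 0.36 rad and value of joint lid below 0.3 rad), for 0.05 s.
2. the lid stands open (over 1.25 rad) and the clock is still outside the case (value of joint lid above 1.25 rad and horizontal distance between guitar_center and bay above 0.12 m), for 0.2 s.
At the end, for the whole second after the job is handed in: The lid stands open by itself (over 1.25 rad); the guitar clock lies dial up and flat (tilt under 0.06 rad) on the bay's floor, its centre within 18 mm of the bay's centre each way, its neck along the bay within 0.3 rad (either way round), at rest (value of joint lid above 1.25 rad and x of guitar_center in the frame of bay between -0.018 and 0.018 m and y of guitar_center in the frame of bay between -0.018 and 0.018 m and z of guitar_center in the frame of bay between 0.015 and 0.023 m and angle between guitar_center's own z axis and vertical below 0.06 rad and angle between the x axis of guitar_center and the y axis of bay, either way round below 0.3 rad and linear speed of guitar below 0.02 m/s and angular speed of guitar below 0.2 rad/s); the robot touches nothing.
It fails at once if the guitar clock is dropped or thrown (over 0.7 m/s with no finger on it) (linear speed of guitar above 0.7 m/s and contact force between guitar and the fingers below 0.05 N).
It fails at once if a bystander is disturbed (moved over 30 mm) (distance of any of sunburst, spray_can, glue, screwdriver, mug from where it was at the start of the episode above 0.03 m).
It fails at once if the spray can, glue bottle or mug is tipped (angle between any of spray_can, glue, mug's own z axis and vertical above 0.5 rad).
It also fails if it takes over 72 s, if anything falls off the work surface, if the arm or the gripper's body presses on something with over 40 N, if the wrist force passes 120 N, or if a joint passes its speed limit or range.

## Working session

There is one attempt and no reset: what is moved stays moved. The work goes in short steps, Python scripts to look and compute and a tool call to move; the robot and the scene stay as the last step left them, time stands still between calls to the robot, and variables do not carry over. Pictures are saved under pics/ and viewed, and the job is handed in when it is done.

Besides the shell and the picture viewer there is one more tool, called after ">>>" as a command line: name --pt "numbers of a row" for each row, then --argument value for the rest. carry_out: Moves the arm, as the interface text tells. Its arguments: {"type":"object","properties":{"moves":{"type":"array","items":{"type":"array","items":{"type":"number","minimum":-1,"maximum":1}}}},"required":["moves"]}

```bash
ls; mkdir -p pics
python3 - <<'E'
from workcell import bot, imaging, order
import cv2
print(bot.get_obs())
for n in("side","top"):
    print(imaging.camera_model(n)); cv2.imwrite(f"pics/{n}0.png",cv2.resize(imaging.camera(n)[:,:,::-1],None,fx=1.5,fy=1.5,interpolation=cv2.INTER_CUBIC))
E
```

```text
pics
{'clock': 0.0, 'joint_pos': array([-1.29000053e+00,  2.41403477e-01,  3.72114458e-03,  1.33516179e+00,
        1.09764040e-05,  1.57079926e+00]), 'joint_vel': array([ 0.00031206, -0.0006242 ,  0.00013788,  0.00064418,  0.00010126,
       -0.00130506]), 'tau': array([ 1.31609809e-04, -3.72316039e+01,  2.52408546e+01,  1.68436352e-02,
       -5.80505201e-06,  7.69317751e-06]), 'eef_pos': array([ 0.1383845 , -0.47979592,  0.21691652]), 'tool_rot': array([ 7.99098304e-01, -6.01199511e-01, -8.14898265e-04, -6.19950788e-04]), 'ft_force': array([0.6978332 , 0.40126916, 0.22412751]), 'ft_torque': array([-0.0352885 ,  0.01240405, -0.0453282 ]), 'grip_width': 0.08528854049849419}
{'fovy': 42.150727911112774, 'cx': 257.94878243829766, 'cy': 194.65930307758555, 'eye': array([-0.34953037,  0.79749551,  1.24549852]), 'rotation': array([-0.15066267,  0.3744184 ,  0.84473125, -0.35148361])}
{'fovy': 50.08927054500094, 'cx': 252.045211691907, 'cy': 195.13632608951997, 'eye': array([ 0.31594079, -0.0883451 ,  1.63835244]), 'rotation': array([-0.04568077,  0.05574404,  0.70535383, -0.70518214])}
```

View pics/top0.png

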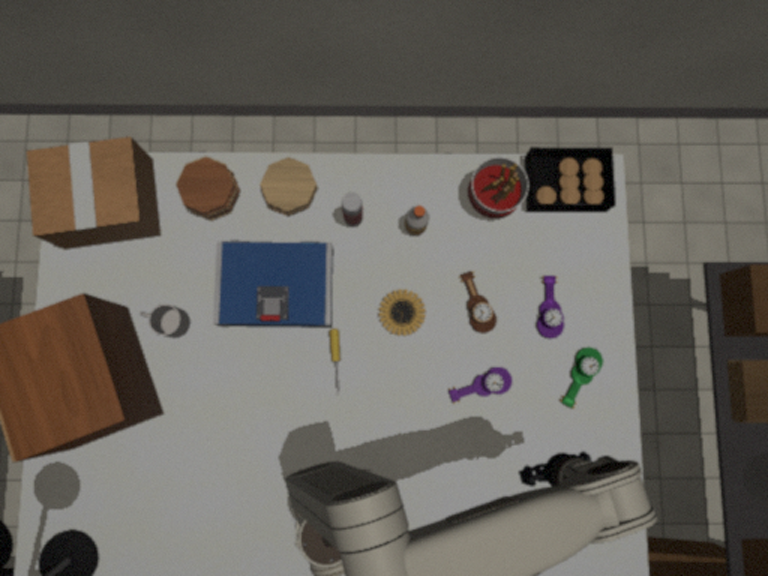

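View pics/side0.png

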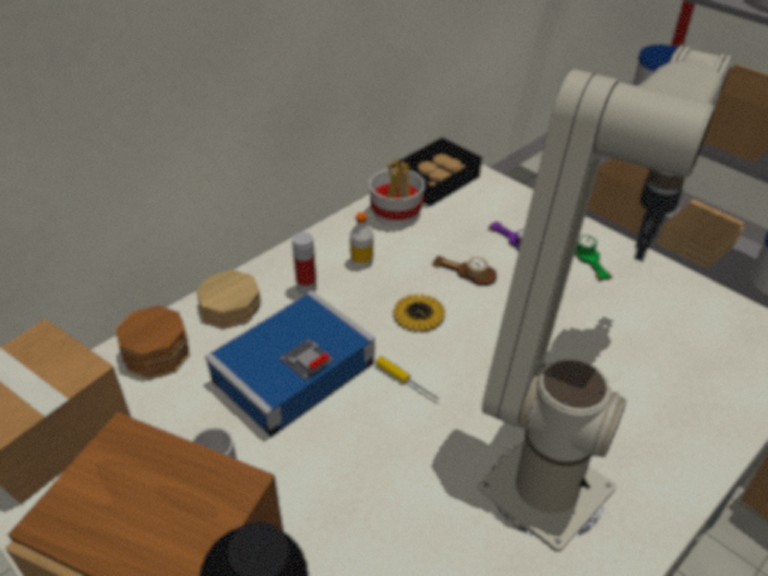

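```bash
cat > h.py <<'E'
import numpy as np, cv2
from scipy.spatial.transform import Rotation as R
from workcell import bot, imaging, order
def cam(n):
    m=imaging.camera_model(n); return m, (192/np.tan(np.radians(m['fovy']/2))), R.from_quat(m['rotation']).as_matrix()
def px2w(n,u,v,z):
    m,f,r=cam(n); d=r@np.array([(u-m['cx'])/f,-(v-m['cy'])/f,-1]); return m['eye']+d*(z-m['eye'][2])/d[2]
def w2px(n,p):
    m,f,r=cam(n); c=r.T@(np.asarray(p,float)-m['eye']); return np.array([m['cx']+f*c[0]/-c[2], m['cy']-f*c[1]/-c[2]])
def crop(n,u0,v0,u1,v1,k,name,img=None):
    img=imaging.camera(n) if img is None else img
    cv2.imwrite(f'pics/{name}.png',cv2.resize(img[v0:v1,u0:u1,::-1],None,fx=k,fy=k,interpolation=cv2.INTER_CUBIC)); return img
E
python3 - <<'E'
from h import *
i=crop('top',135,150,235,225,8,'case')
np.save('top0.npy',i)
crop('top',290,170,350,230,8,'git',i)
i=crop('side',130,190,260,290,6,'scase'); np.save('side0.npy',i)
crop('side',275,160,345,200,8,'sgit',i)
print(w2px('top',bot.get_obs()['eef_pos']),w2px('side',bot.get_obs()['eef_pos']))
E
```

```text
[362.21072742 307.53333586] [426.78844334 170.32313249]
```

View pics/case.png

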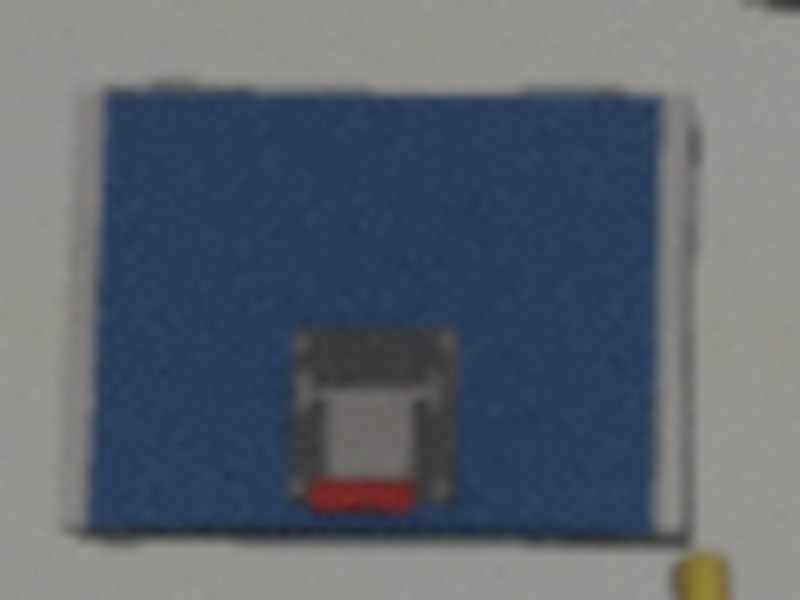

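View pics/git.png

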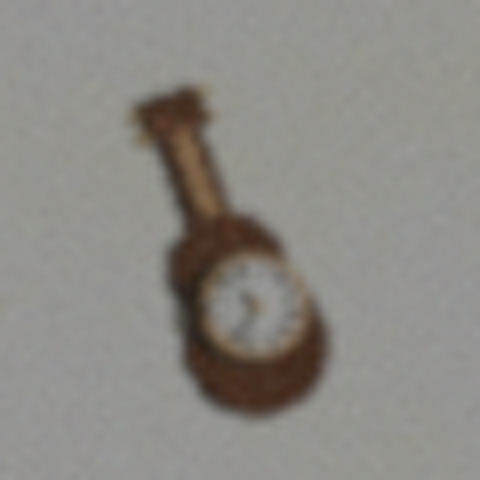

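View pics/scase.png

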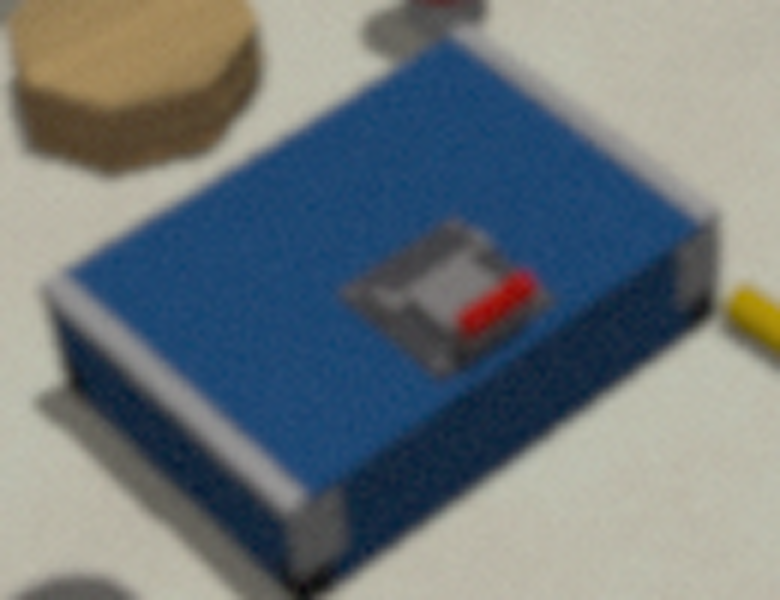

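View pics/sgit.png

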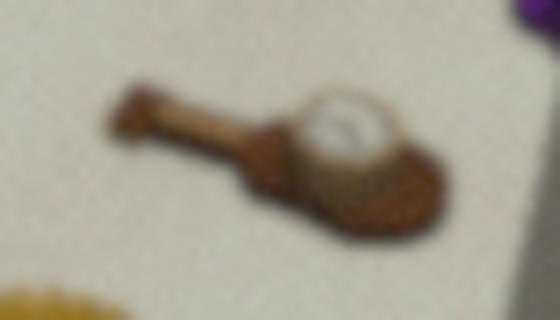

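Run:
```python
from h import *
def c(n,u,v,k,ou,ov,z): return px2w(n,(u+.5)/k-.5+ou,(v+.5)/k-.5+ov,z).round(4)
T=lambda u,v,z:c('top',u,v,8,135,150,z)
for nm,u,v in(('TL',80,92),('TR',692,98),('BL',67,530),('BR',690,540)): print(nm,T(u,v,.084))
print('bar',T(362,495,.111),T(308,495,.119),T(415,495,.119))
S=lambda u,v,z:c('side',u,v,6,130,190,z)
for nm,u,v in(('L far',450,35),('TR',718,215),('TL',45,290),('BL',300,505)): print('s',nm,S(u,v,.084))
print('s bar',S(497,304,.111), S(468,328,.111),S(528,282,.111))
G=lambda u,v,z:c('top',u,v,8,290,170,z)
print('dial',G(255,305,.038),'head',G(170,103,.012),'tail',G(258,412,.006))
H=lambda u,v,z:c('side',u,v,8,275,160,z)
print('s dial',H(348,130,.038),'head',H(122,115,.008),'tail',H(435,200,.008))
```

```text
TL [0.673  0.3035 0.084 ]
TR [0.6706 0.0089 0.084 ]
BL [0.4613 0.302  0.084 ]
BR [0.4566 0.0078 0.084 ]
bar [0.4752 0.1589 0.111 ] [0.4743 0.1826 0.119 ] [0.4743 0.1331 0.119 ]
s L far [0.6686 0.0242 0.084 ]
s TR [0.4578 0.0148 0.084 ]
s TL [0.6664 0.3046 0.084 ]
s BL [0.4602 0.2987 0.084 ]
s bar [0.473  0.1576 0.111 ] [0.4709 0.1789 0.111 ] [0.4733 0.1362 0.111 ]
dial [ 0.4977 -0.3838  0.038 ] head [ 0.6029 -0.3484  0.012 ] tail [ 0.4477 -0.3899  0.006 ]
s dial [ 0.4937 -0.3811  0.038 ] head [ 0.5984 -0.341   0.008 ] tail [ 0.4529 -0.4003  0.008 ]
```

>>> carry_out --pt "0 0 -0.5 -0.91 1" --pt "0 0 -0.5 -0.91 1" --pt "0 0 -0.5 -0.91 1" --pt "0 0 -0.5 -0.91 1" --pt "0 0 -0.5 -0.91 1" --pt "0 0 -0.5 -0.91 1" --pt "0 0 -0.5 -0.91 1" --pt "0 0 -0.5 -0.91 1" --pt "0 0 -0.5 -0.91 1" --pt "0 0 -0.5 -0.91 1" --pt "0 0 -0.5 -0.91 1"

```text
clock: 1.3
eef_pos: [0.1385, -0.4803, 0.2675]
tool_rot: [0.998, 0.07, -0.0, -0.0]
ft_force: [0.8, -0.4, -0.0]
grip_width: 0.0855
```

>>> carry_out --pt "0 0 0 -0.911 1" --pt "0 0 0 -0.911 1" --pt "0 0 0 -0.911 1" --pt "0 0 0 -0.911 1" --pt "0 0 0 -0.911 1" --pt "0 0 0 -0.911 1" --pt "0 0 0 -0.911 1" --pt "0 0 0 -0.911 1" --pt "0 0 0 -0.911 1" --pt "0 0 0 -0.911 1" --pt "0 0 0 -0.911 1" --pt "0 0 0 -0.911 1"

```text
clock: 2.5
eef_pos: [0.1385, -0.4804, 0.2677]
tool_rot: [0.708, 0.706, 0.0, -0.0]
ft_force: [0.1, -0.0, 0.3]
grip_width: 0.0854
```

Run:
```python
from h import *
o=bot.get_obs();print(o['clock'],o['joint_pos'],o['eef_pos'],R.from_quat(o['tool_rot']).as_matrix().round(3),o['ft_force'])
```

```text
2.5 [-1.29000961e+00  2.25233274e-01  1.14132850e-01  1.45993898e+00
 -4.69667911e-05 -1.28687917e+00] [ 0.13852563 -0.48036792  0.26769563] [[ 0.003  1.    -0.   ]
 [ 1.    -0.003  0.   ]
 [ 0.    -0.    -1.   ]] [ 0.12340389 -0.02269995  0.26833533]
```

>>> carry_out --pt "0.45 0.24 0 0 1" --pt "0.91 0.48 0 0 1" --pt "0.91 0.48 0 0 1" --pt "0.91 0.48 0 0 1"

```text
clock: 2.9
eef_pos: [0.1871, -0.3888, 0.2683]
tool_rot: [0.707, 0.707, -0.0, 0.001]
ft_force: [-0.4, -0.6, -0.2]
grip_width: 0.0856
```

>>> carry_out --pt "0.45 0.24 0 0 1" --pt "0.91 0.48 0 0 1" --pt "0.91 0.48 0 0 1" --pt "0.91 0.48 0 0 1"

```text
clock: 3.3
eef_pos: [0.2352, -0.2989, 0.2682]
tool_rot: [0.707, 0.707, -0.0, 0.001]
ft_force: [-0.3, -0.2, 0.2]
grip_width: 0.085
```

>>> carry_out --pt "0.45 0.24 0 0 1" --pt "0.91 0.48 0 0 1" --pt "0.91 0.48 0 0 1" --pt "0.91 0.48 0 0 1"

```text
clock: 3.7
eef_pos: [0.2833, -0.2082, 0.2679]
tool_rot: [0.707, 0.707, -0.0, 0.0]
ft_force: [-1.3, -0.2, 0.7]
grip_width: 0.0852
```

>>> carry_out --pt "0.45 0.24 0 0 1" --pt "0.91 0.48 0 0 1" --pt "0.91 0.48 0 0 1" --pt "0.91 0.48 0 0 1"

```text
clock: 4.1
eef_pos: [0.3312, -0.1175, 0.2677]
tool_rot: [0.707, 0.707, -0.0, 0.0]
ft_force: [-0.0, -0.2, 0.5]
grip_width: 0.0855
```

>>> carry_out --pt "0.45 0.24 0 0 1" --pt "0.91 0.48 0 0 1" --pt "0.91 0.48 0 0 1" --pt "0.91 0.48 0 0 1"

```text
clock: 4.5
eef_pos: [0.3789, -0.027, 0.2675]
tool_rot: [0.708, 0.707, -0.001, -0.0]
ft_force: [0.1, -0.7, -0.5]
grip_width: 0.0855
```

>>> carry_out --pt "0.45 0.24 0 0 1" --pt "0.91 0.48 0 0 1" --pt "0.91 0.48 0 0 1" --pt "0.91 0.48 0 0 1"

```text
clock: 4.9
eef_pos: [0.4269, 0.0635, 0.2674]
tool_rot: [0.708, 0.706, -0.001, -0.0]
ft_force: [0.1, -0.2, 0.4]
grip_width: 0.0855
```

>>> carry_out --pt "0.45 0.24 0 0 1" --pt "0.91 0.48 0 0 1" --pt "0.91 0.48 0 0 1" --pt "0.91 0.48 0 0 1" --pt "0.91 0.48 0 0 1"

```text
clock: 5.4
eef_pos: [0.4743, 0.1538, 0.2679]
tool_rot: [0.708, 0.706, -0.001, 0.0]
ft_force: [-0.3, -0.9, 0.9]
grip_width: 0.0857
```

Run:
```python
from h import *
o=bot.get_obs();print(o['clock'],o['joint_pos'],o['eef_pos'],R.from_quat(o['tool_rot']).as_matrix().round(3),o['ft_force'])
crop('top',110,100,310,250,4,'t1'); crop('side',110,120,310,290,4,'s1')
for n in('top','side'): print(n,w2px(n,o['eef_pos']),w2px(n,o['eef_pos']+[0,0,-.025]))
```

```text
5.4 [ 3.14120051e-01  2.23189173e-01  1.12060389e-01  1.46075160e+00
 -7.40471736e-04  3.17571008e-01] [0.47428164 0.15383608 0.26790909] [[ 0.003  1.    -0.001]
 [ 1.    -0.003 -0.001]
 [-0.001 -0.001 -1.   ]] [-0.34234433 -0.91417508  0.86737072]
top [173.83612359 206.83607897] [175.11403489 207.6789938 ]
side [210.21262101 202.18570056] [210.69594094 208.47867579]
```

View pics/t1.png

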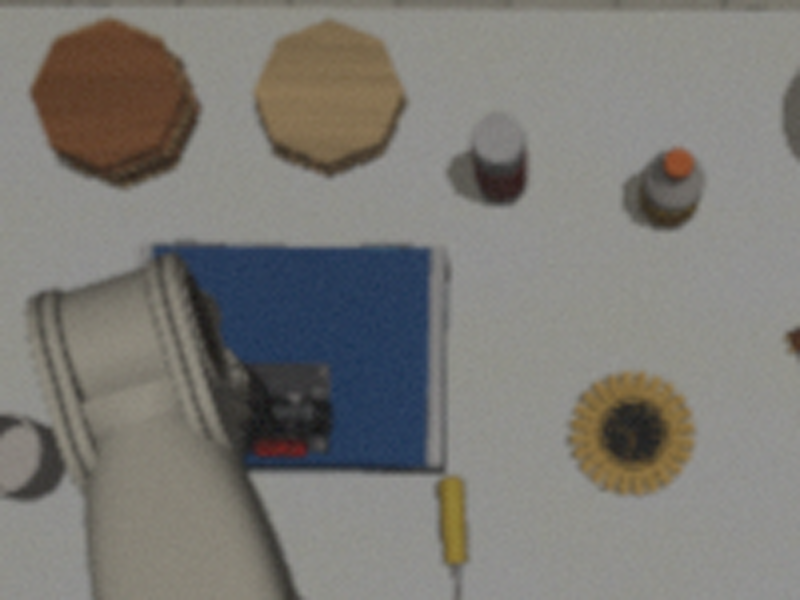

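View pics/s1.png

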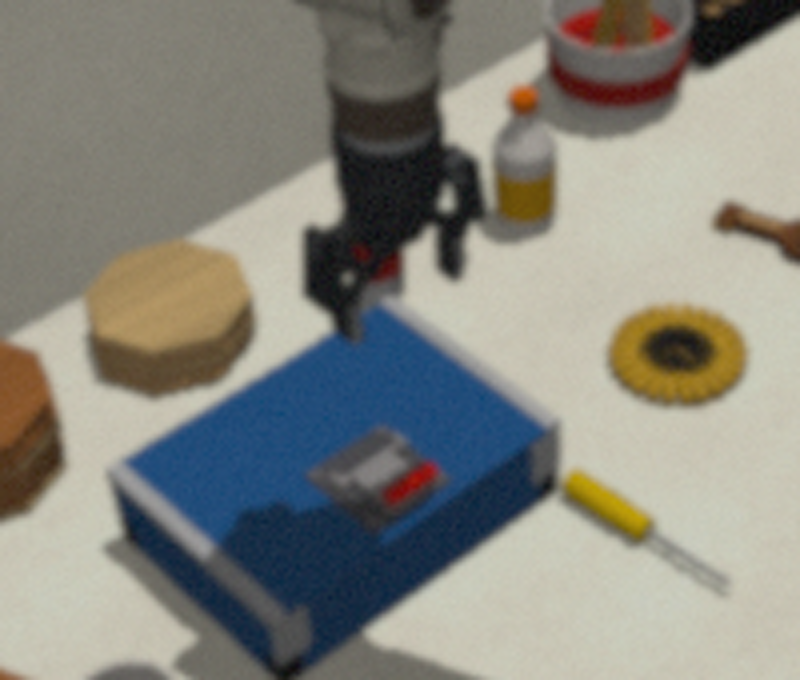

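Run:
```python
from h import *
for z in(.243,.255,.268,.29):
  for y in(.154+.05,.154-.05):
    print(z,y,'side crop4',(w2px('side',[.4743,y,z])-[110,120])*4,'top crop4',(w2px('top',[.4743,y,z])-[110,100])*4)
```

```text
0.243 0.20400000000000001 side crop4 [349.30663581 388.22673152] top crop4 [201.36679733 430.66217767]
0.243 0.104 side crop4 [453.95865485 320.84837843] top crop4 [319.0644603  430.70267614]
0.255 0.20400000000000001 side crop4 [348.05945504 376.18947769] top crop4 [198.4288019  429.05739333]
0.255 0.104 side crop4 [453.33657713 308.87197167] top crop4 [317.13580463 429.09988017]
0.268 0.20400000000000001 side crop4 [346.69205404 362.99190983] top crop4 [195.18868913 427.28758722]
0.268 0.104 side crop4 [452.65483002 295.74679409] top crop4 [315.00886199 427.33229918]
0.29 0.20400000000000001 side crop4 [344.33851559 340.27656622] top crop4 [189.56503527 424.21584941]
0.29 0.104 side crop4 [451.48214476 273.1699436 ] top crop4 [311.31736213 424.26450372]
```

Run:
```python
from h import *
i=crop('side',175,150,250,225,8,'s2')
i=imaging.camera('top');crop('top',130,150,230,225,8,'t2',i)
```

```text
(no output)
```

View pics/s2.png

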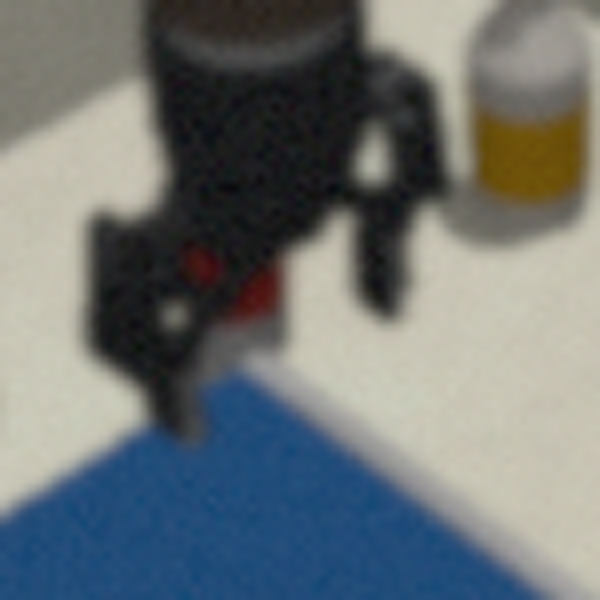

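View pics/t2.png

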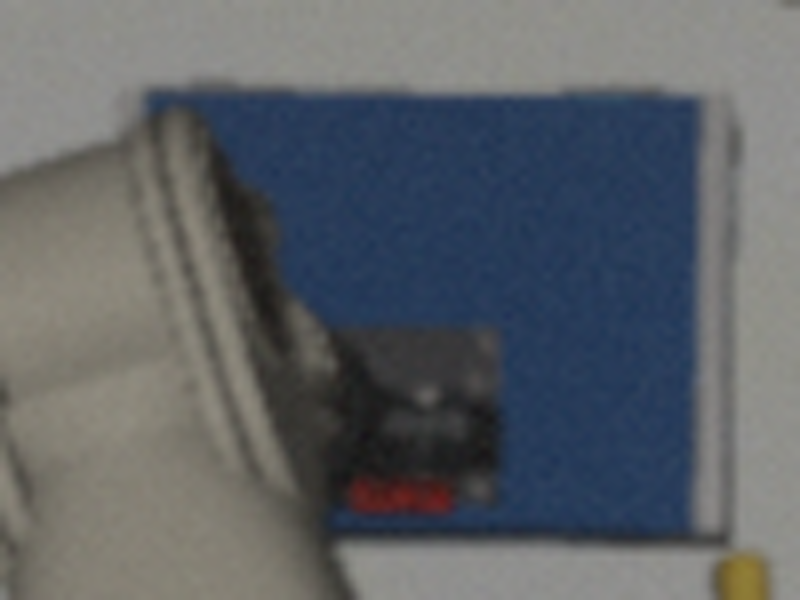

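Run:
```python
from h import *
p=np.array([.1384,-.4798,.2169]);d=np.array([.277,-.961,0])
for z in(.205,.217,.235):
  for s in(-.0425,0,.0425): q=p+d*s;q[2]=z;print(z,s,w2px('side',q),w2px('top',q))
i=np.load('side0.npy');crop('side',400,110,475,185,8,'sg0',i)
i=np.load('top0.npy');crop('top',330,280,430,340,8,'tg0',i)
```

```text
0.205 -0.0425 [422.3826698  180.66514565] [349.30043425 310.69710201]
0.205 0 [425.8802573  173.25797189] [361.13669245 307.09620785]
0.205 0.0425 [429.26112803 166.09798034] [372.93468223 303.50695594]
0.217 -0.0425 [423.25134147 177.81922385] [350.18512713 311.17878418]
0.217 0 [426.75159655 170.42356061] [362.12129949 307.54626742]
0.217 0.0425 [430.13447182 163.2759083 ] [374.01855047 303.92559555]
0.235 -0.0425 [424.57104013 173.49565802] [351.54099382 311.91700287]
0.235 0 [428.07506015 166.11841749] [363.63024003 308.23599753]
0.235 0.0425 [431.4607015  158.99040728] [375.67955359 304.56715112]
```

View pics/sg0.png

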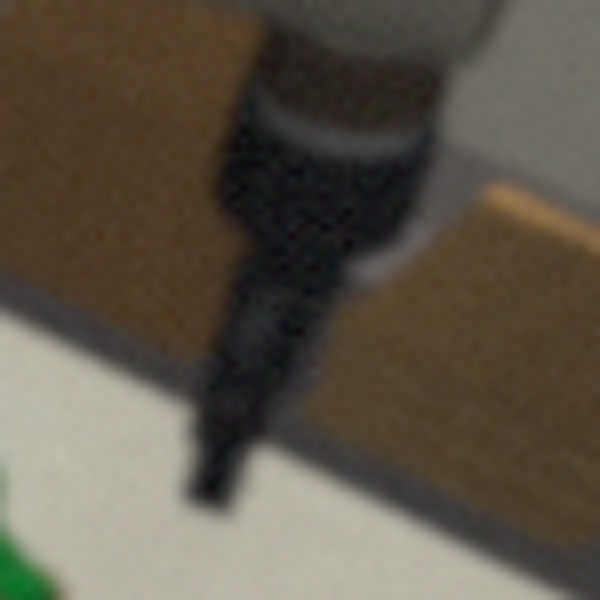

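View pics/tg0.png

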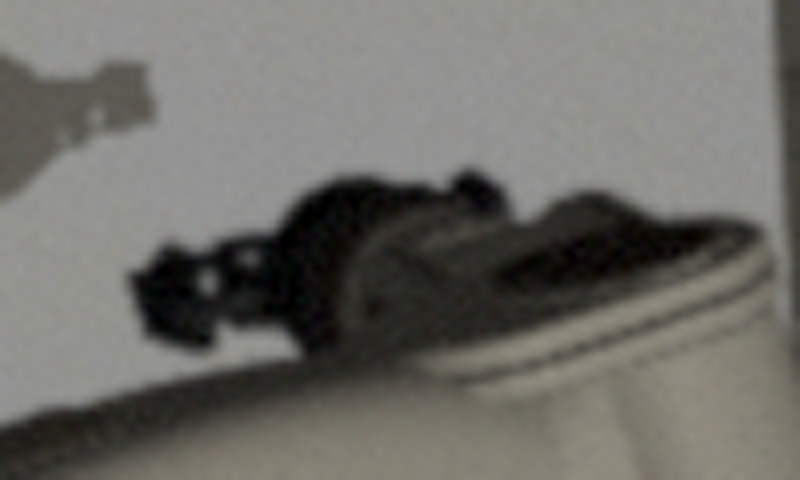

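Run:
```python
from h import *
def tri(a,b):
    A=[];B=[]
    for n,(u,v) in(('side',a),('top',b)):
        m,f,r=cam(n);d=r@np.array([(u-m['cx'])/f,-(v-m['cy'])/f,-1]);d/=np.linalg.norm(d);P=np.eye(3)-np.outer(d,d);A.append(P);B.append(P@m['eye'])
    return np.linalg.lstsq(np.vstack(A),np.hstack(B),rcond=None)
print('glue cap',tri((241,143),(280,139.5))[:2])
print('can top center',tri((303/1.5,238/1.5),(352/1.5,200/1.5))[:2])
```

```text
glue cap (array([ 0.74080961, -0.2161536 ,  0.14558813]), array([9.0337531e-06]))
can top center (array([ 0.76163883, -0.04651642,  0.1540832 ]), array([8.82260224e-06]))
```

>>> carry_out --pt "0.04 0 0.3 0 1" --pt "0.04 0 0.6 0 1" --pt "0.04 0 0.9 0 1" --pt "0.04 0 0.9 0 1" --pt "0.04 0 0.9 0 1"

```text
clock: 6.1
eef_pos: [0.4746, 0.16, 0.1784]
tool_rot: [0.707, 0.707, -0.0, -0.0]
ft_force: [0.2, 0.4, 0.4]
grip_width: 0.0853
```

>>> carry_out --pt "0 0 0.15 0 1" --pt "0 0 0.3 0 1" --pt "0 0 0.3 0 1" --pt "0 0 0.3 0 1"

```text
clock: 6.5
eef_pos: [0.4758, 0.1607, 0.1496]
tool_rot: [0.707, 0.707, 0.001, 0.001]
ft_force: [0.9, 0.4, 0.8]
grip_width: 0.0855
```

Run:
```python
from h import *
o=bot.get_obs();print(o['clock'],o['eef_pos'],o['ft_force'])
crop('top',130,150,230,225,8,'t3'); crop('side',150,170,250,260,8,'s3')
for dz in(-.012,.0,.02):
 for y in(-.0425,.0425):
  p=o['eef_pos']+[0,y,dz]; print(dz,y,'side',(w2px('side',p)-[150,170])*8,'top',(w2px('top',p)-[130,150])*8)
```

```text
6.5 [0.47580336 0.16068931 0.14961304] [0.89711036 0.42233329 0.7571541 ]
-0.012 -0.0425 side [568.26969228 457.86492928] top [478.40220949 484.10976531]
-0.012 0.0425 side [398.41365476 573.34949517] top [292.22229649 484.06394058]
0.0 -0.0425 side [566.97377046 436.07134887] top [474.81651755 481.30866049]
0.0 0.0425 side [396.14944849 551.52802378] top [287.1518323  481.26020307]
0.02 -0.0425 side [564.78304952 399.22988792] top [468.71192116 476.53981403]
0.02 0.0425 side [392.32022242 514.62354741] top [278.51928039 476.48679207]
```

View pics/t3.png

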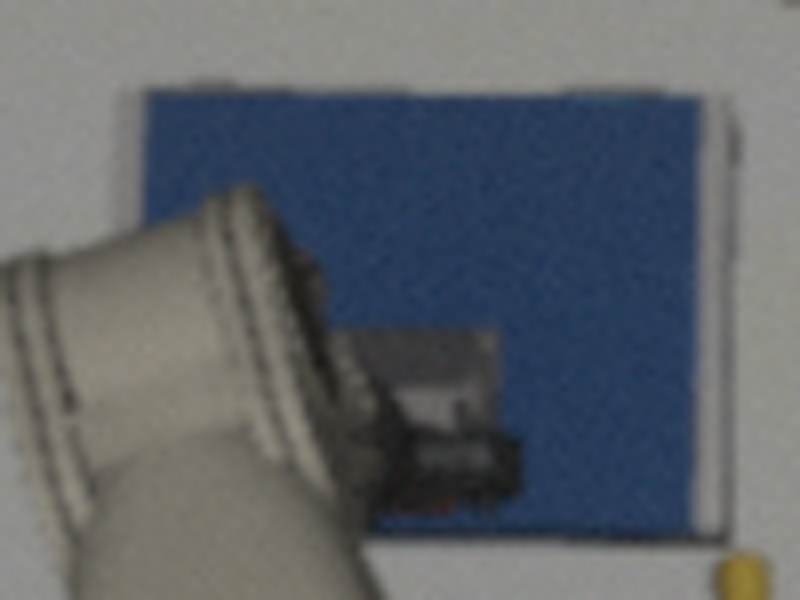

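View pics/s3.png

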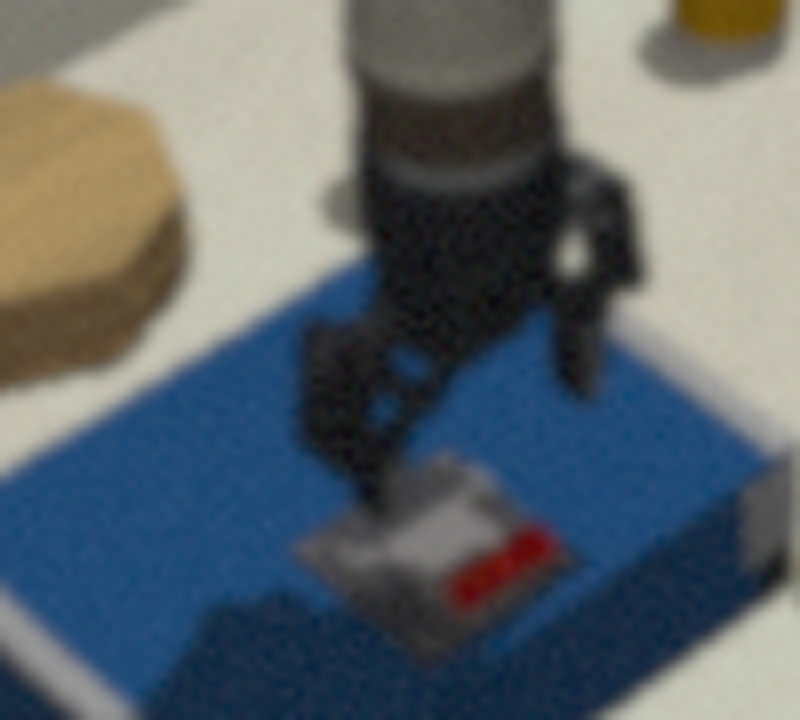

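>>> carry_out --pt "-0.02 -0.01 0.1 0 1" --pt "-0.02 -0.01 0.2 0 1" --pt "-0.02 -0.01 0.3 0 1" --pt "-0.02 -0.01 0.3 0 1" --pt "-0.02 -0.01 0.3 0 1"

```text
clock: 7.1
eef_pos: [0.4733, 0.1583, 0.1171]
tool_rot: [0.707, 0.707, -0.001, -0.0]
ft_force: [-0.1, 1.1, 0.2]
grip_width: 0.0859
```

Run:
```python
from h import *
o=bot.get_obs();print(o['clock'],o['eef_pos'],o['ft_force'])
crop('side',150,170,250,260,8,'s4')
for dz in(-.012,.0,.02):
 for y in(-.0425,.0425):
  p=o['eef_pos']+[0,y,dz]; print(dz,y,'side',(w2px('side',p)-[150,170])*8)
```

```text
7.1 [0.4732822  0.15829719 0.11712228] [-0.1217742   1.0827169   0.23100653]
-0.012 -0.0425 side [580.61335857 515.95379333]
-0.012 0.0425 side [413.58393165 631.48860864]
0.0 -0.0425 side [579.40036985 494.77245   ]
0.0 0.0425 side [411.43446912 610.29831021]
0.02 -0.0425 side [577.35025703 458.97315315]
0.02 0.0425 side [407.80007266 574.46891352]
```

View pics/s4.png

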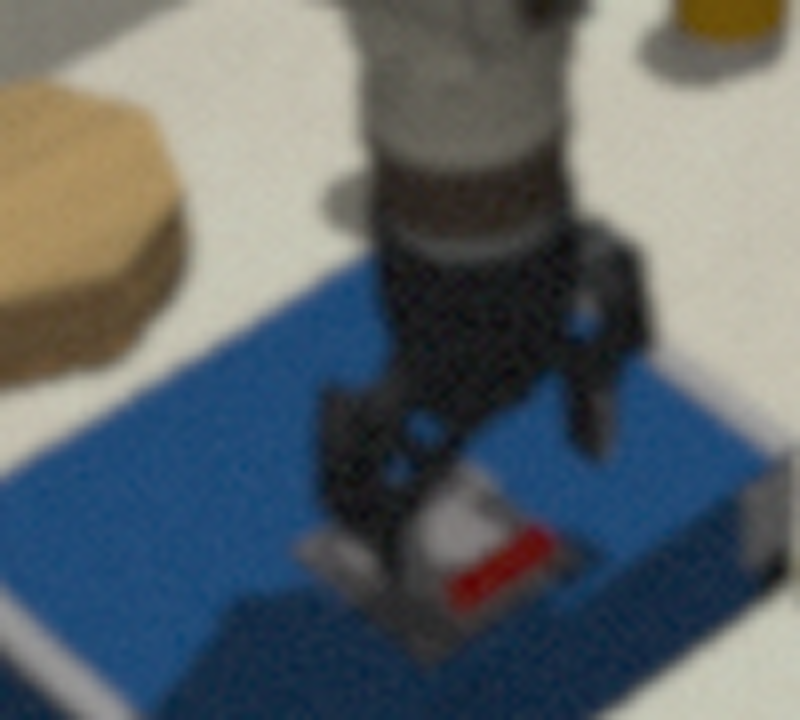

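>>> carry_out --pt "0 0 0.04 0 1" --pt "0 0 0.08 0 1" --pt "0 0 0.12 0 1" --pt "0 0 0.15 0 1" --pt "0 0 0.15 0 1" --pt "0 0 0.15 0 1"

```text
clock: 7.75
eef_pos: [0.4738, 0.1584, 0.1027]
tool_rot: [0.707, 0.707, -0.0, -0.0]
ft_force: [1.2, 1.1, 0.6]
grip_width: 0.0854
```

Run:
```python
from h import *
o=bot.get_obs();print(o['clock'],o['eef_pos'],o['ft_force'])
crop('side',170,190,240,260,10,'s5')
crop('top',150,185,210,225,10,'t5')
```

```text
7.75 [0.47376446 0.15842209 0.10271067] [1.21513014 1.07128235 0.63957496]
```

View pics/s5.png

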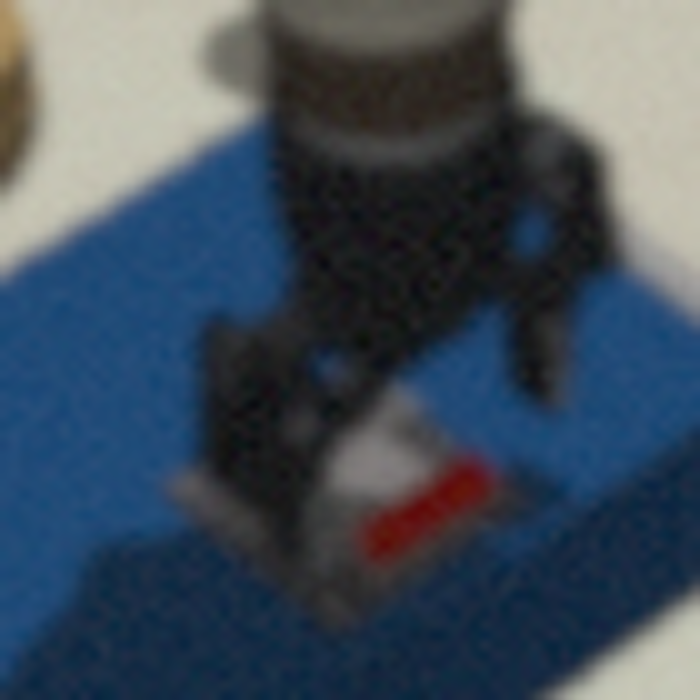

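View pics/t5.png

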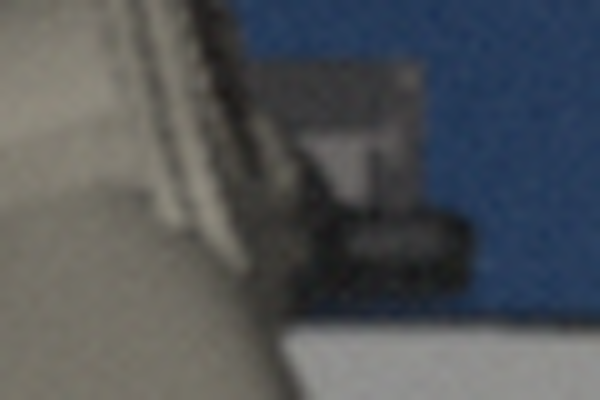

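Run:
```python
from h import *
for z in(.095,.11,.12,.13,.14):
  print(z,'side R',w2px('side',[.4738,.158-.045,z]),'L',w2px('side',[.4738,.158+.045,z]),'topR back',w2px('top',[.4738,.158-.057,z]))
```

```text
0.095 side R [223.25608196 236.1585001 ] L [201.25706714 251.44206221] topR back [195.9000102  212.24424683]
0.11 side R [223.07177764 232.87370791] L [200.91912315 248.15652069] topR back [195.41315185 211.83452255]
0.12 side R [222.94756814 230.65996491] L [200.69129247 245.94151698] topR back [195.0833053  211.55693432]
0.13 side R [222.82227024 228.42682371] L [200.46140194 243.7064872 ] topR back [194.74914266 211.27571383]
0.14 side R [222.69586957 226.17402822] L [200.2294235  241.45115851] topR back [194.41057867 210.99078929]
```

>>> carry_out --pt "0 0 0.03 0 1" --pt "0 0 0.06 0 1" --pt "0 0 0.09 0 1" --pt "0 0 0.12 0 1" --pt "0 0 0.12 0 1" --pt "0 0 0.12 0 1"

```text
clock: 8.45
eef_pos: [0.4737, 0.1584, 0.0906]
tool_rot: [0.707, 0.707, -0.0, -0.0]
ft_force: [-0.7, -0.8, -0.7]
grip_width: 0.0853
```

>>> carry_out --pt "0 0 0 0 0.5" --pt "0 0 0 0 0.5" --pt "0 0 0 0 0.3" --pt "0 0 0 0 0.3" --pt "0 0 0 0 0.3"

```text
clock: 8.95
eef_pos: [0.4738, 0.1585, 0.0908]
tool_rot: [0.707, 0.707, 0.0, 0.0]
ft_force: [-0.9, 0.2, 0.2]
grip_width: 0.0554
```

Run:
```python
from h import *
o=bot.get_obs();print(o['clock'],o['eef_pos'],o['ft_force'],o['grip_width'])
crop('side',170,190,240,260,10,'s6')
crop('top',150,185,210,225,10,'t6')
```

```text
8.95 [0.47382224 0.15845216 0.09084238] [-0.91583772  0.18222438  0.15553594] 0.05543723108205271
```

View pics/s6.png

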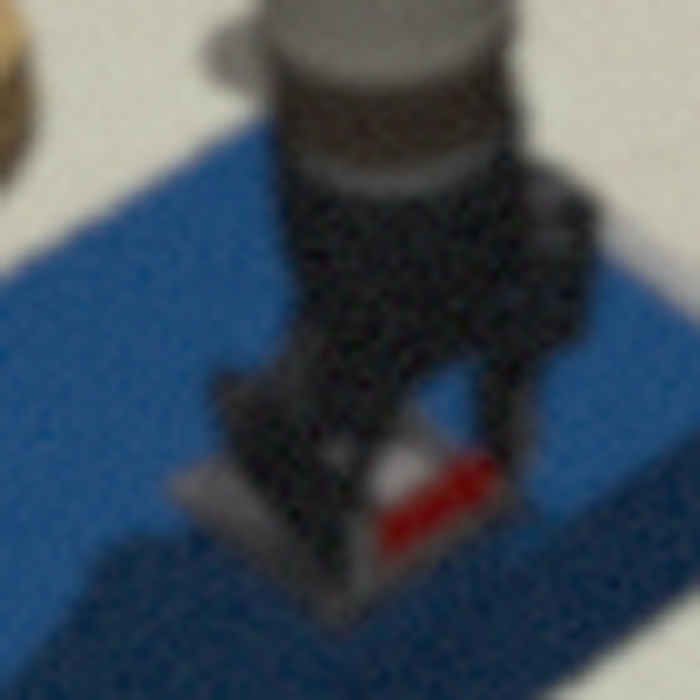

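View pics/t6.png

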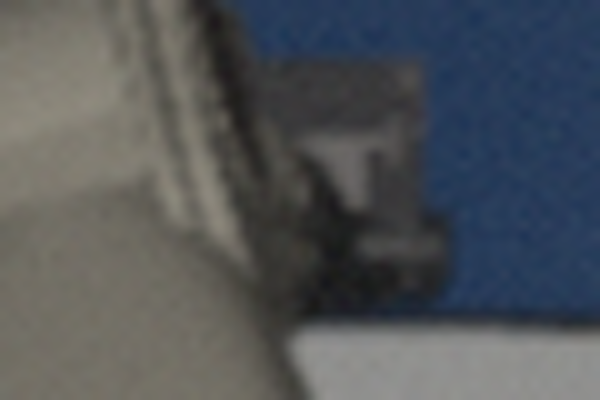

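>>> carry_out --pt "0 0 0 0 -1" --pt "0 0 0 0 -1" --pt "0 0 0 0 -1" --pt "0 0 0 0 -1" --pt "0 0 0 0 -1"

```text
clock: 9.55
eef_pos: [0.4737, 0.1569, 0.0915]
tool_rot: [0.707, 0.707, -0.001, 0.001]
ft_force: [-1.9, -4.4, 5.9]
grip_width: 0.0441
```

Run:
```python
from h import *
o=bot.get_obs();print(o['clock'],o['eef_pos'],o['ft_force'],o['grip_width'])
crop('side',170,190,240,260,10,'s7')
```

```text
9.55 [0.47370989 0.15692192 0.0915115 ] [-1.91861943 -4.3666417   5.86354254] 0.04414735128798948
```

View pics/s7.png

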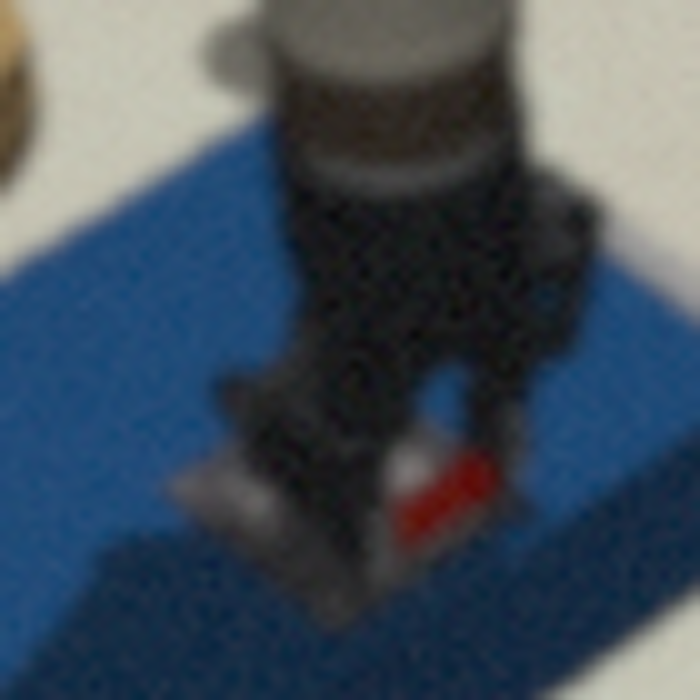

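>>> carry_out --pt "0 0.03 -0.07 0 -1" --pt "0 0.07 -0.14 0 -1" --pt "0 0.12 -0.2 0 -1" --pt "0 0.15 -0.22 0 -1" --pt "0 0.15 -0.22 0 -1" --pt "0 0.15 -0.22 0 -1"

```text
clock: 10.2
eef_pos: [0.4864, 0.1569, 0.1114]
tool_rot: [0.708, 0.706, -0.003, -0.001]
ft_force: [-3.0, -5.8, -8.2]
grip_width: 0.0434
```

Run:
```python
from h import *
o=bot.get_obs();print(o['clock'],o['eef_pos'],o['ft_force'],o['ft_torque'],o['grip_width'])
crop('side',170,190,240,260,10,'s8')
```

```text
10.2 [0.48641485 0.15686968 0.11136865] [-2.98787223 -5.84501867 -8.17720305] [-1.06494813  0.7607084  -0.33395139] 0.04342499405839749
```

View pics/s8.png

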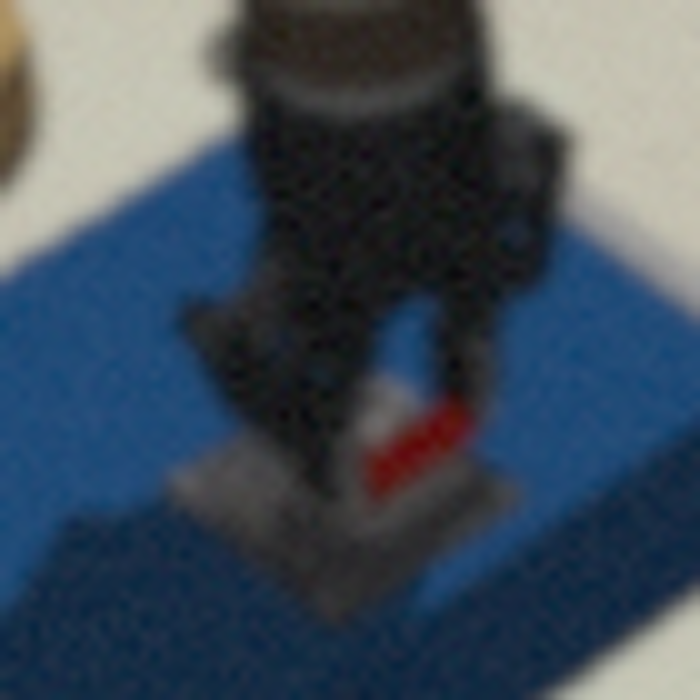

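>>> carry_out --pt "0 0.04 -0.1 0 -1" --pt "0 0.08 -0.19 0 -1" --pt "0 0.12 -0.28 0 -1" --pt "0 0.16 -0.37 0 -1" --pt "0 0.21 -0.45 0 -1" --pt "0 0.255 -0.53 0 -1" --pt "0 0.31 -0.61 0 -1" --pt "0 0.37 -0.68 0 -1" --pt "0 0.37 -0.68 0 -1"

```text
clock: 11.15
eef_pos: [0.5251, 0.1569, 0.1817]
tool_rot: [0.707, 0.707, -0.002, 0.0]
ft_force: [-4.4, -7.9, -4.2]
grip_width: 0.0428
```

Run:
```python
from h import *
o=bot.get_obs();print(o['clock'],o['eef_pos'],o['ft_force'],o['ft_torque'],o['grip_width'])
crop('side',130,150,250,280,5,'s9')
```

```text
11.15 [0.52512453 0.15689333 0.18168062] [-4.38986867 -7.93287052 -4.15658636] [-1.51736873  1.08309821  0.79693128] 0.042777361816180484
```

View pics/s9.png

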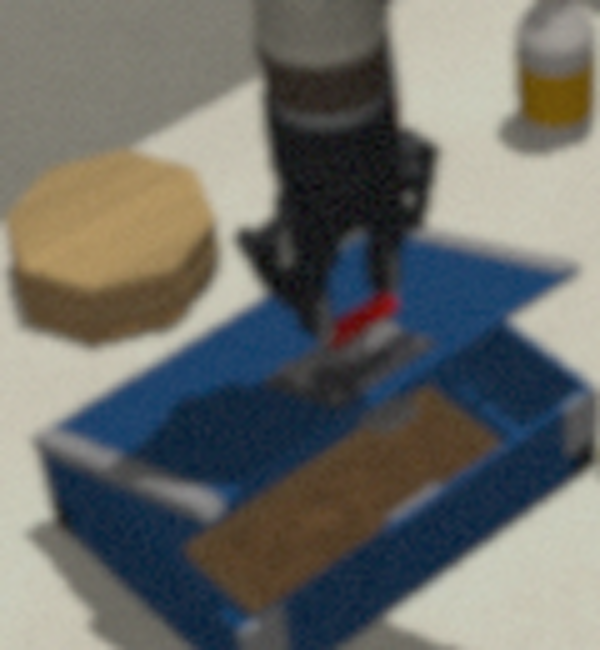

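>>> carry_out --pt "0 0.06 -0.07 0 -1" --pt "0 0.13 -0.14 0 -1" --pt "0 0.2 -0.2 0 -1" --pt "0 0.27 -0.265 0 -1" --pt "0 0.345 -0.325 0 -1" --pt "0 0.42 -0.38 0 -1" --pt "0 0.505 -0.43 0 -1" --pt "0 0.585 -0.475 0 -1" --pt "0 0.67 -0.515 0 -1" --pt "0 0.76 -0.55 0 -1" --pt "0 0.85 -0.585 0 -1" --pt "0 0.94 -0.615 0 -1" --pt "0 0.94 -0.615 0 -1"

```text
clock: 12.5
eef_pos: [0.6194, 0.1564, 0.2432]
tool_rot: [0.707, 0.707, -0.002, 0.0]
ft_force: [-4.8, -8.3, -2.4]
grip_width: 0.0415
```

Run:
```python
from h import *
o=bot.get_obs();print(o['clock'],o['eef_pos'],o['ft_force'],o['ft_torque'],o['grip_width'])
crop('side',130,120,250,280,5,'s10')
```

```text
12.5 [0.61942662 0.15642796 0.24324026] [-4.78885302 -8.31331099 -2.38545767] [-1.54082021  1.01026638  0.79961276] 0.041531765125436666
```

View pics/s10.png

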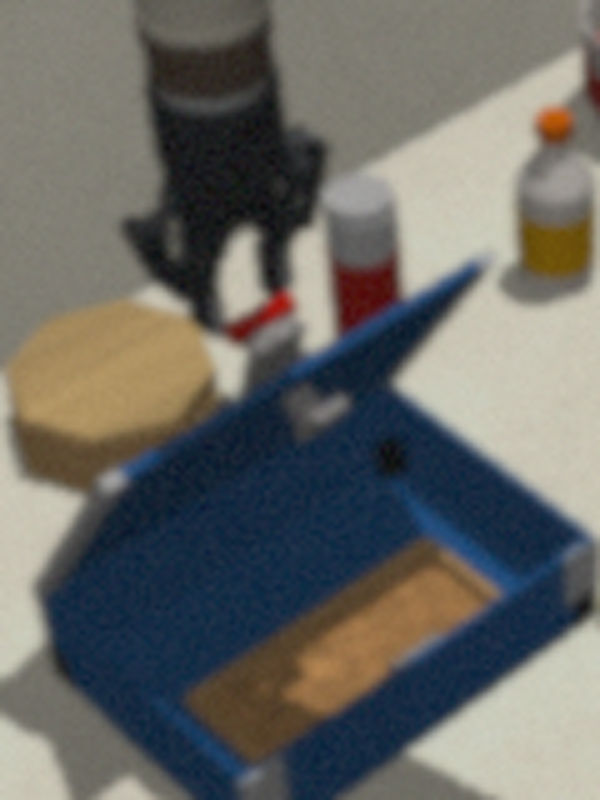

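>>> carry_out --pt "0 0.09 -0.02 0 -1" --pt "0 0.18 -0.03 0 -1" --pt "0 0.28 -0.03 0 -1" --pt "0 0.37 -0.03 0 -1" --pt "0 0.47 -0.03 0 -1" --pt "0 0.56 -0.03 0 -1" --pt "0 0.65 -0.02 0 -1" --pt "0 0.75 -0.01 0 -1" --pt "0 0.84 0 0 -1" --pt "0 0.84 0 0 -1" --pt "0 0.84 0 0 -1"

```text
clock: 13.65
eef_pos: [0.7044, 0.1593, 0.2439]
tool_rot: [0.707, 0.707, 0.002, 0.0]
ft_force: [0.0, 0.0, -0.9]
grip_width: -0.0001
```

Run:
```python
from h import *
o=bot.get_obs();print(o['clock'],o['eef_pos'],o['ft_force'],o['ft_torque'],o['grip_width'])
crop('side',130,120,250,280,5,'s11')
crop('top',100,100,240,225,5,'t11')
```

```text
13.65 [0.70443817 0.15925645 0.24394514] [ 5.54010645e-05  3.00503892e-02 -8.67646134e-01] [ 0.01289696 -0.05469448  0.01496457] -0.00012146338829484594
```

View pics/s11.png

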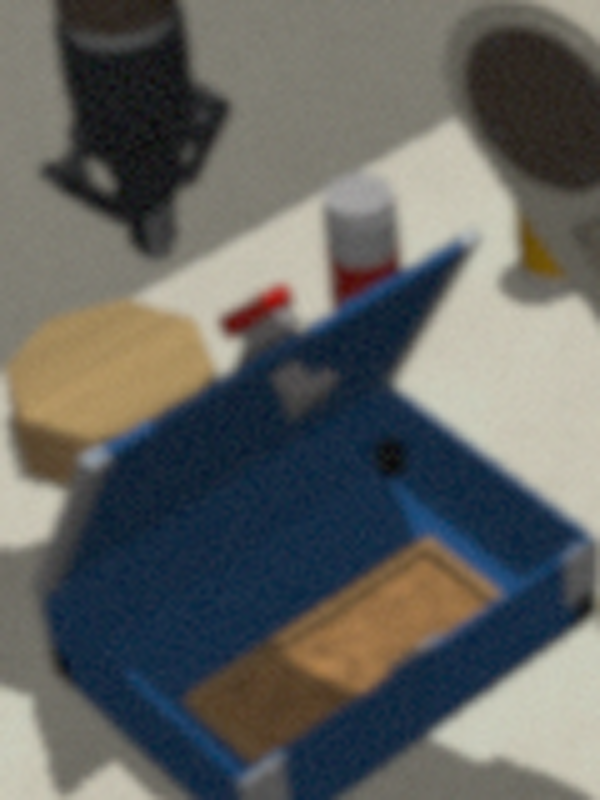

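View pics/t11.png

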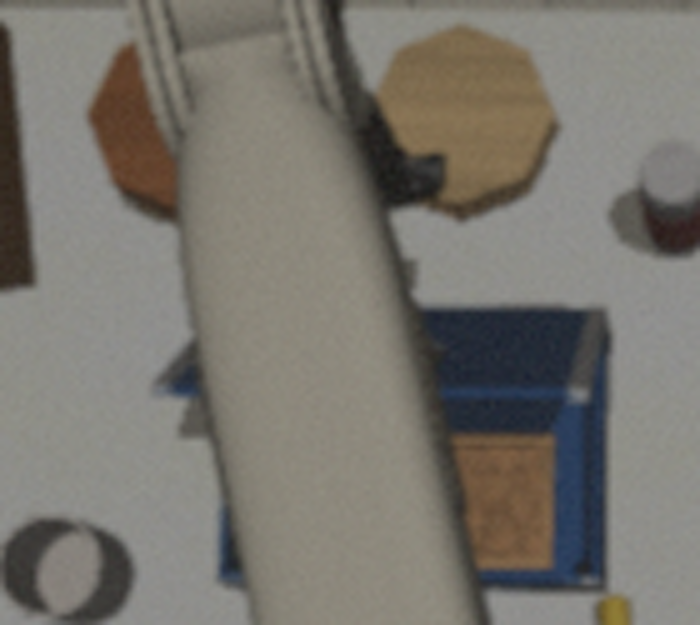

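Run:
```python
from h import *
for z in(.215,.23,.24,.25,.26): print(z,w2px('side',[.7044,.159,z]))
for hx in(.668,.672):
 for t in(1.0,1.1,1.15,1.2,1.25,1.3):
  x=hx-.209*np.cos(t);zz=.08+.209*np.sin(t); print(hx,t,(w2px('side',[x,.0125,zz])-[130,120])*5,(w2px('side',[x,.3025,zz])-[130,120])*5, (w2px('top',[x,.0125,zz])-[100,100])*5)
```

```text
0.215 [162.07310433 179.60185689]
0.23 [161.49550553 175.98185524]
0.24 [161.1062787  173.54244276]
0.25 [160.71367254 171.08185086]
0.26 [160.31764284 168.59980252]
0.668 1.0 [488.74607117 252.30423938] [106.62341294 483.55555342] [583.15507428 418.52978991]
0.668 1.1 [468.53416853 226.16707524] [ 84.85296313 454.17177656] [582.36072314 389.57227403]
0.668 1.15 [458.10206327 213.73286457] [ 73.78824985 440.08142967] [582.03962835 374.63629069]
0.668 1.2 [447.49962176 201.77542641] [ 62.65485635 426.45492705] [581.77132083 359.46363286]
0.668 1.25 [436.76278446 190.33236653] [ 51.49106538 413.33646515] [581.55706446 344.10759579]
0.668 1.3 [425.92773266 179.43883503] [ 40.33492185 400.76762385] [581.39787907 328.62283045]
0.672 1.0 [484.40247294 249.37579642] [102.37132803 479.96477527] [583.21997025 412.74948851]
0.672 1.1 [464.22415309 223.27795177] [ 80.64027198 450.63052777] [582.42630351 383.77195138]
0.672 1.15 [453.81104759 210.86372256] [ 69.59743356 436.56564072] [582.10548749 368.82914353]
0.672 1.2 [443.22897211 198.92637481] [ 58.48724064 422.96492056] [581.83741431 353.65183247]
0.672 1.25 [432.51378103 187.50343689] [ 47.3478751  409.87245939] [581.62334647 338.29333612]
0.672 1.3 [421.70156511 176.62998356] [ 36.21727711 397.3297348 ] [581.46430274 322.80831758]
```

>>> carry_out --pt "0 0 -0.4 0 -1" --pt "-0.5 0 -0.6 0 -1" --pt "-0.5 0 -0.6 0 -1" --pt "-0.5 0 -0.6 0 -1"

```text
clock: 14.15
eef_pos: [0.7041, 0.1071, 0.3044]
tool_rot: [0.708, 0.706, 0.002, 0.001]
ft_force: [-0.8, 0.4, -0.5]
grip_width: 0.0001
```

>>> carry_out --pt "0 -0.4 0 0 -1" --pt "0 -0.87 0 0 -1" --pt "0 -0.87 0 0 -1" --pt "0 -0.87 0 0 -1"

```text
clock: 14.55
eef_pos: [0.6142, 0.1094, 0.3021]
tool_rot: [0.707, 0.708, -0.001, -0.001]
ft_force: [0.5, -0.1, 2.1]
grip_width: 0.0002
```

>>> carry_out --pt "0 -0.4 0 0 -1" --pt "0 -0.87 0 0 -1" --pt "0 -0.87 0 0 -1" --pt "0 -0.87 0 0 -1"

```text
clock: 14.95
eef_pos: [0.5308, 0.1093, 0.3037]
tool_rot: [0.707, 0.707, 0.002, 0.001]
ft_force: [0.4, 0.4, 0.9]
grip_width: -0.0001
```

>>> carry_out --pt "0 0 0.35 0 -1" --pt "0 0 0.7 0 -1" --pt "0 0 0.77 0 -1" --pt "0 0 0.77 0 -1" --pt "0 0 0.77 0 -1"

```text
clock: 15.45
eef_pos: [0.532, 0.1089, 0.2271]
tool_rot: [0.707, 0.707, 0.001, 0.001]
ft_force: [0.5, -0.2, 0.3]
grip_width: -0.0002
```

Run:
```python
from h import *
o=bot.get_obs();print(o['clock'],o['eef_pos'],o['ft_force'],o['grip_width'])
crop('side',130,120,250,280,5,'s12')
```

```text
15.45 [0.532008   0.10885173 0.22709117] [ 0.49876253 -0.20940368  0.32119701] -0.0002393388715749613
```

View pics/s12.png

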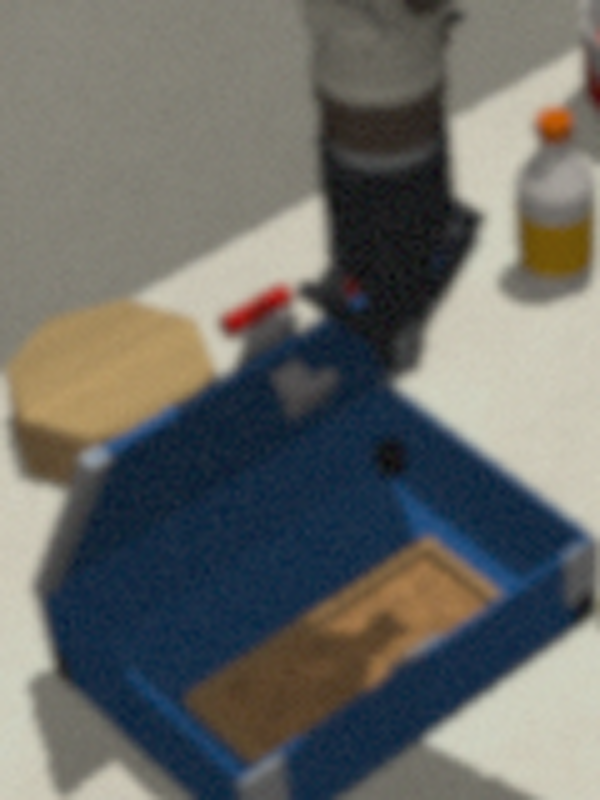

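>>> carry_out --pt "0 0.15 0 0 -1" --pt "0 0.25 0 0 -1" --pt "0 0.35 0 0 -1" --pt "0 0.45 0 0 -1" --pt "0 0.55 0 0 -1" --pt "0 0.65 0 0 -1" --pt "0 0.75 0 0 -1" --pt "0 0.85 0 0 -1" --pt "0 0.85 0 0 -1"

```text
clock: 16.4
eef_pos: [0.6171, 0.1084, 0.2316]
tool_rot: [0.707, 0.707, 0.003, 0.003]
ft_force: [-5.8, -1.3, 17.4]
grip_width: 0.0001
```

Run:
```python
from h import *
o=bot.get_obs();print(o['clock'],o['eef_pos'],o['ft_force'],o['grip_width'])
crop('side',130,120,250,280,5,'s13')
```

```text
16.4 [0.61708936 0.10839194 0.23155204] [-5.75883071 -1.3294407  17.44229387] 7.947483270884736e-05
```

View pics/s13.png

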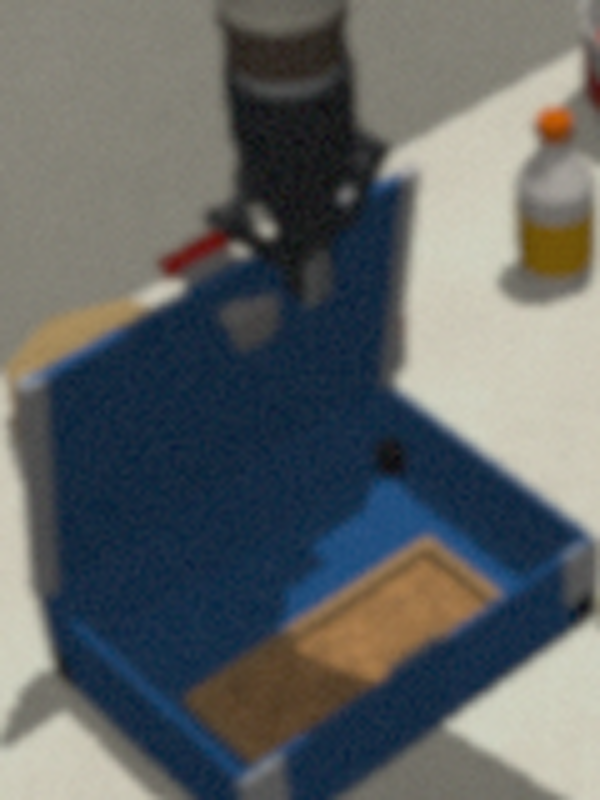

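>>> carry_out --pt "0 -0.1 0 0 -1" --pt "0 -0.1 -0.18 0 -1" --pt "0 -0.1 -0.18 0 -1" --pt "0 0.05 -0.18 0 -1" --pt "0 0.12 -0.18 0 -1" --pt "0 0.19 -0.18 0 -1" --pt "0 0.25 -0.18 0 -1" --pt "0 0.25 -0.18 0 -1"

```text
clock: 17.25
eef_pos: [0.6407, 0.1084, 0.2427]
tool_rot: [0.707, 0.707, 0.0, 0.0]
ft_force: [-0.8, -0.7, 0.9]
grip_width: -0.0004
```

Run:
```python
from h import *
o=bot.get_obs();print(o['clock'],o['eef_pos'],o['ft_force'],o['grip_width'])
crop('side',130,120,250,280,5,'s14')
for hx in(.668,.672):
 for t in(1.3,1.4,1.5,1.57):
  x=hx-.209*np.cos(t);zz=.08+.209*np.sin(t); print(hx,t,(w2px('side',[x,.0125,zz])-[130,120])*5,(w2px('side',[x,.3025,zz])-[130,120])*5)
```

```text
17.25 [0.64073677 0.10837443 0.24267669] [-0.80801483 -0.69827752  0.85066299] -0.00040148677484533194
0.668 1.3 [425.92773266 179.43883503] [ 40.33492185 400.76762385]
0.668 1.4 [404.10767271 159.42774058] [ 18.19523768 377.43084099]
0.668 1.5 [382.32594248 141.96875593] [ -3.47282268 356.71784996]
0.668 1.57 [367.25076953 131.36413134] [-18.21203752 343.9006522 ]
0.672 1.3 [421.70156511 176.62998356] [ 36.21727711 397.3297348 ]
0.672 1.4 [399.93036598 156.65862619] [ 14.13161116 374.04513826]
0.672 1.5 [378.20109015 139.23837194] [ -7.4792664  353.38364994]
0.672 1.57 [363.16434029 128.65999758] [-22.17704763 340.60172927]
```

View pics/s14.png

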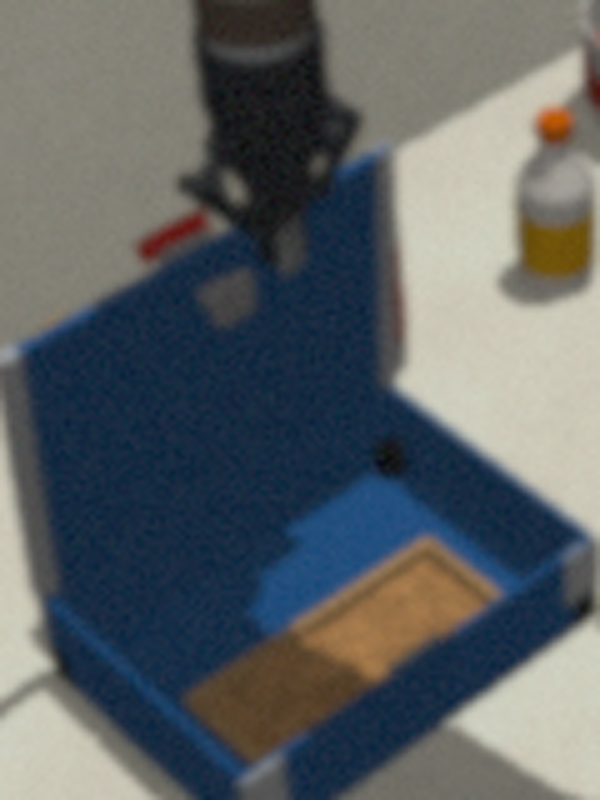

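>>> carry_out --pt "0 -0.3 0 0 -1" --pt "0 -0.6 -0.2 0 -1" --pt "0 -0.6 -0.2 0 -1" --pt "0 -0.6 -0.2 0 -1"

```text
clock: 17.7
eef_pos: [0.5807, 0.1085, 0.2643]
tool_rot: [0.707, 0.707, 0.001, 0.001]
ft_force: [-0.8, 0.3, 0.2]
grip_width: -0.0
```

>>> carry_out --pt "-0.49 -0.08 0 0 0" --pt "-0.98 -0.17 0 0 1" --pt "-0.98 -0.17 0 0 1" --pt "-0.98 -0.17 0 0 1"

```text
clock: 18.1
eef_pos: [0.5635, 0.009, 0.2625]
tool_rot: [0.708, 0.706, 0.0, -0.0]
ft_force: [-0.3, 0.5, -0.8]
grip_width: 0.058
```

>>> carry_out --pt "-0.49 -0.08 0 0 1" --pt "-0.98 -0.17 0 0 1" --pt "-0.98 -0.17 0 0 1" --pt "-0.98 -0.17 0 0 1"

```text
clock: 18.5
eef_pos: [0.5464, -0.0877, 0.2627]
tool_rot: [0.708, 0.707, 0.0, -0.0]
ft_force: [-0.2, 1.2, -0.2]
grip_width: 0.0854
```

>>> carry_out --pt "-0.49 -0.08 0 0 1" --pt "-0.98 -0.17 0 0 1" --pt "-0.98 -0.17 0 0 1" --pt "-0.98 -0.17 0 0 1"

```text
clock: 18.9
eef_pos: [0.5294, -0.1849, 0.2628]
tool_rot: [0.707, 0.707, 0.0, -0.0]
ft_force: [-1.0, 0.3, 0.6]
grip_width: 0.0856
```

>>> carry_out --pt "-0.49 -0.08 0 0 1" --pt "-0.98 -0.17 0 0 1" --pt "-0.98 -0.17 0 0 1" --pt "-0.98 -0.17 0 0 1"

```text
clock: 19.3
eef_pos: [0.5125, -0.2824, 0.2628]
tool_rot: [0.707, 0.707, 0.0, -0.0]
ft_force: [-0.6, 1.1, 0.9]
grip_width: 0.0853
```

>>> carry_out --pt "-0.49 -0.08 0 0 1" --pt "-0.98 -0.17 0 0 1" --pt "-0.98 -0.17 0 0 1" --pt "-0.98 -0.17 0 0 1"

```text
clock: 19.7
eef_pos: [0.4956, -0.3801, 0.2628]
tool_rot: [0.707, 0.707, 0.0, -0.001]
ft_force: [0.3, 0.7, 0.5]
grip_width: 0.0853
```

>>> carry_out --pt "0 0 0 0.786 1" --pt "0 0 0 0.786 1" --pt "0 0 0 0.786 1" --pt "0 0 0 0.786 1" --pt "0 0 0 0.786 1" --pt "0 0 0 0.786 1" --pt "0 0 0 0.786 1" --pt "0 0 0 0.786 1" --pt "0 0 0 0.786 1" --pt "0 0 0 0.786 1"

```text
clock: 20.7
eef_pos: [0.4961, -0.3786, 0.2638]
tool_rot: [0.986, 0.169, 0.0, -0.0]
ft_force: [0.3, -0.1, -0.3]
grip_width: 0.085
```

Run:
```python
from h import *
o=bot.get_obs();print(o['clock'],o['eef_pos'],o['joint_pos'],o['ft_force'],o['grip_width'],R.from_quat(o['tool_rot']).as_matrix().round(3))
i=crop('top',135,130,225,220,8,'t15'); crop('top',270,150,370,240,7,'t16',i)
i=crop('side',130,120,250,280,5,'s15'); crop('side',260,100,380,210,6,'s16',i)
np.save('side1.npy',i)
```

```text
20.7 [ 0.4960737  -0.37855105  0.26381388] [-6.52196978e-01  4.90785075e-01  4.86803066e-01  1.56662066e+00
  7.24418225e-04  5.78473950e-01] [ 0.30008028 -0.07575891 -0.3326748 ] 0.08499111057053799 [[ 0.943  0.334  0.001]
 [ 0.334 -0.943  0.   ]
 [ 0.001 -0.    -1.   ]]
```

View pics/t15.png

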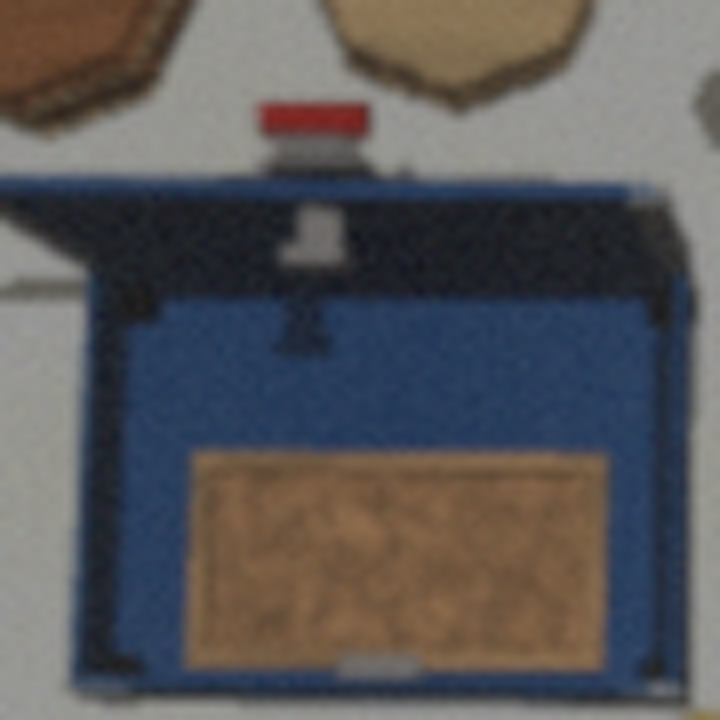

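View pics/t16.png

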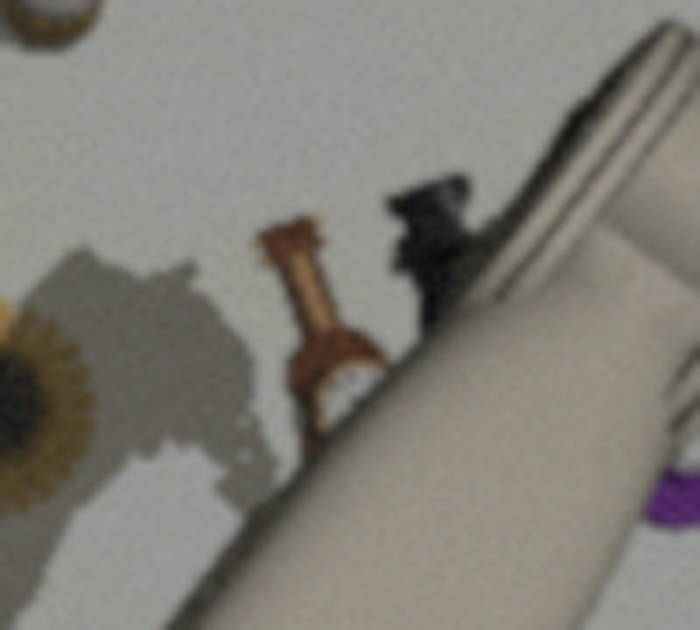

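View pics/s15.png

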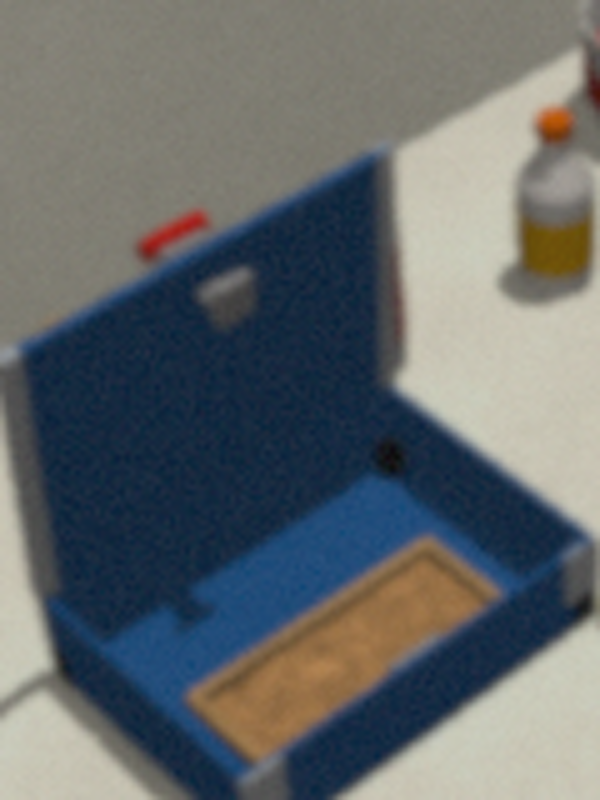

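View pics/s16.png

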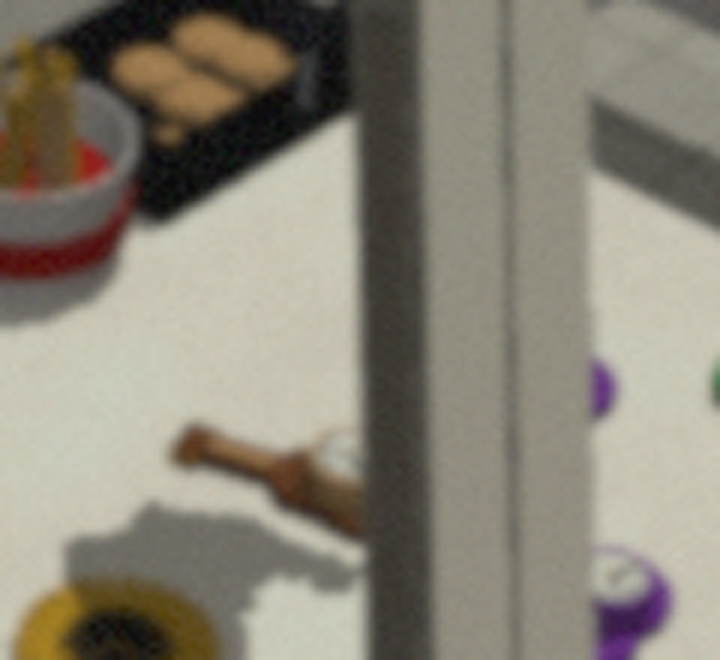

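Run:
```python
from h import *
T=lambda u,v,z:px2w('top',(u+.5)/8-.5+135,(v+.5)/8-.5+130,z)
P=[T(u,v,.015) for u,v in((192,455),(608,457),(186,668),(605,668))];print(np.round(P,4),np.mean(P,0))
S=lambda u,v,z:px2w('side',(u+.5)/5-.5+130,(v+.5)/5-.5+120,z)
Q=[S(u,v,.015) for u,v in((430,540),(185,693),(500,592),(250,760))];print(np.round(Q,4),np.mean(Q,0))
for s in(.0425,.057):
  for z in(.28,.30,.32): print(s,z,(w2px('top',[.496+s*.943,-.3786+s*.334,z])-[270,150])*7)
```

```text
[[0.5854 0.2615 0.015 ]
 [0.5846 0.0542 0.015 ]
 [0.4787 0.2611 0.015 ]
 [0.4787 0.0543 0.015 ]] [0.53186671 0.15774275 0.015     ]
[[0.5789 0.0574 0.015 ]
 [0.5871 0.2592 0.015 ]
 [0.51   0.0559 0.015 ]
 [0.5149 0.2637 0.015 ]] [0.54771519 0.15905098 0.015     ]
0.0425 0.28 [409.07004268 267.32651815]
0.0425 0.3 [417.45288704 260.56658716]
0.0425 0.32 [426.08335248 253.60697438]
0.057 0.28 [398.22150618 239.20984704]
0.057 0.3 [406.43505559 232.05062665]
0.057 0.32 [414.89088405 224.68022727]
```

>>> carry_out --pt "-0.01 0.04 0.45 0 1" --pt "-0.01 0.04 0.9 0 1" --pt "-0.01 0.04 0.9 0 1" --pt "-0.01 0.04 0.9 0 1"

```text
clock: 21.2
eef_pos: [0.4949, -0.3847, 0.1734]
tool_rot: [0.986, 0.168, -0.001, -0.001]
ft_force: [0.1, 0.0, 2.1]
grip_width: 0.0852
```

>>> carry_out --pt "0 0 0.3 0 1" --pt "0 0 0.6 0 1" --pt "0 0 0.9 0 1" --pt "0 0 0.9 0 1" --pt "0 0 0.9 0 1"

```text
clock: 21.7
eef_pos: [0.4968, -0.3868, 0.0863]
tool_rot: [0.986, 0.167, 0.001, 0.002]
ft_force: [-0.6, -0.6, 0.2]
grip_width: 0.0853
```

Run:
```python
from h import *
o=bot.get_obs();print(o['clock'],o['eef_pos'],o['ft_force'],o['grip_width'],R.from_quat(o['tool_rot']).as_matrix().round(3))
i=crop('top',280,150,370,240,8,'t17')
i=crop('side',250,140,350,220,8,'s17')
```

```text
21.7 [ 0.49681116 -0.38681416  0.08631564] [-0.62437823 -0.6055119   0.16787129] 0.08529427583248814 [[ 0.944  0.33   0.003]
 [ 0.33  -0.944 -0.003]
 [ 0.002  0.003 -1.   ]]
```

View pics/t17.png

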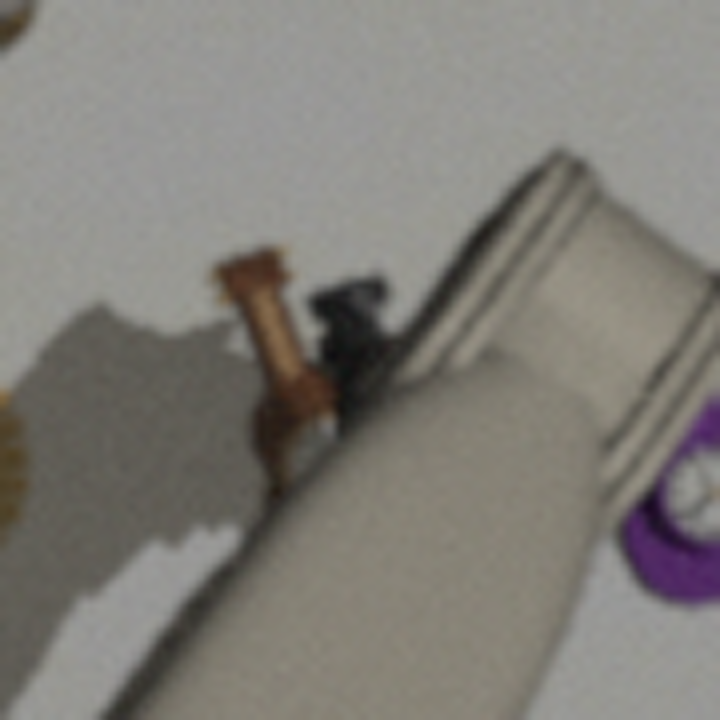

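View pics/s17.png

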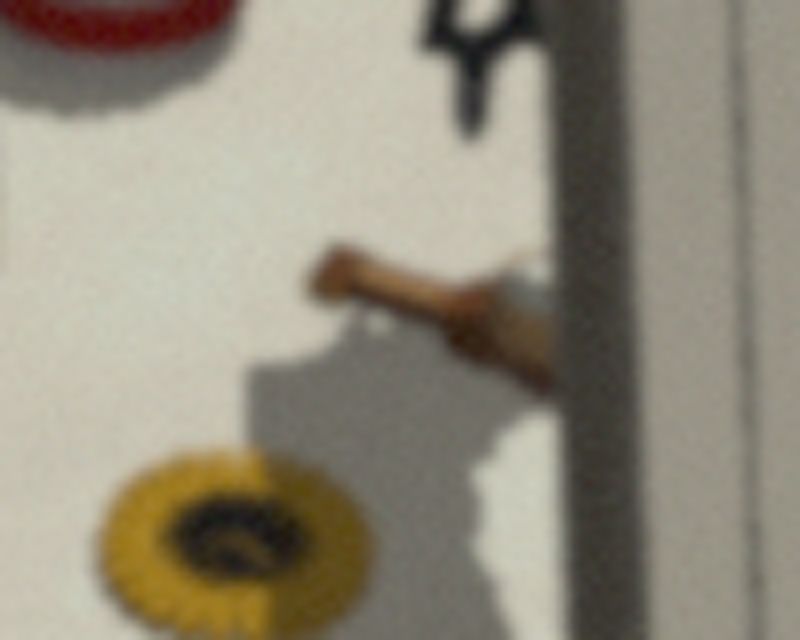

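Run:
```python
from h import *
o=bot.get_obs();print(o['eef_pos'],o['joint_vel'])
p=o['eef_pos']; 
for z in(.09,.1,.11,.12,.13,.14): 
  q=p+np.array([.944,.33,0])*.046;q[2]=z;print(z,w2px('side',q),(w2px('top',q)-[280,150])*8)
for z in(.1,.11,.12): print(px2w('side',308.75,156.9,z), 'top', px2w('top',350/8+280,285/8+150,z+.03))
```

```text
[ 0.49727883 -0.38731133  0.08713517] [-0.00092439 -0.005509   -0.01112532 -0.00776103 -0.0008722   0.00054516]
0.09 [308.04930553 160.40994711] [324.47770634 359.59450277]
0.1 [308.25531613 158.29547202] [328.25700563 356.56751139]
0.11 [308.46283444 156.16552183] [332.08460513 353.50183445]
0.12 [308.67187709 154.01992605] [335.96143673 350.39672555]
0.13 [308.88246093 151.85851164] [339.88845644 347.251419  ]
0.14 [309.09460306 149.68110303] [343.86664519 344.06512913]
[ 0.54489411 -0.37982392  0.1       ] top [ 0.5700605  -0.37761822  0.13      ]
[ 0.53708594 -0.36954613  0.11      ] top [ 0.56837575 -0.37570041  0.14      ]
[ 0.52927778 -0.35926833  0.12      ] top [ 0.566691   -0.37378261  0.15      ]
```

>>> carry_out --pt "0 -0.05 0.2 0 1" --pt "0 -0.05 0.4 0 1" --pt "0 -0.05 0.6 0 1" --pt "0 -0.05 0.7 0 1" --pt "0 -0.05 0.75 0 1" --pt "0 -0.05 0.75 0 1" --pt "0 -0.05 0.75 0 1"

```text
clock: 22.5
eef_pos: [0.4942, -0.3816, 0.0097]
tool_rot: [0.986, 0.167, 0.001, 0.001]
ft_force: [-0.3, 0.1, -0.1]
grip_width: 0.0852
```

Run:
```python
from h import *
o=bot.get_obs();print(o['clock'],o['eef_pos'],o['ft_force'],o['grip_width'])
i=crop('top',290,170,350,230,10,'t18')
i=crop('side',280,150,340,200,12,'s18')
p=bot.get_obs()['eef_pos'];print(p)
for z in(.02,.03,.04): 
  q=p+np.array([.944,.33,0])*.046;q[2]=z;print(z,(w2px('side',q)-[280,150])*12)
```

```text
22.5 [ 0.49420399 -0.38163127  0.00965213] [-0.29576706  0.14719451 -0.08442601] 0.08517624206866063
[ 0.49413064 -0.38160292  0.00961223]
0.02 [315.51589951 310.18225053]
0.03 [317.85729827 286.03964908]
0.04 [320.21544602 261.72434573]
```

View pics/t18.png

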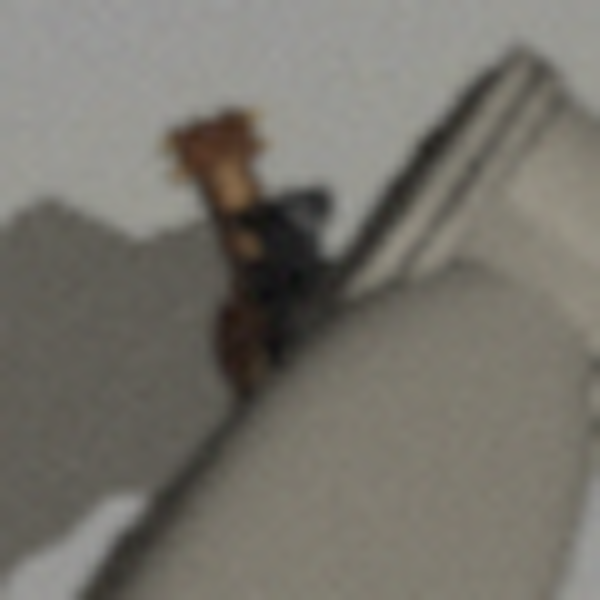

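View pics/s18.png

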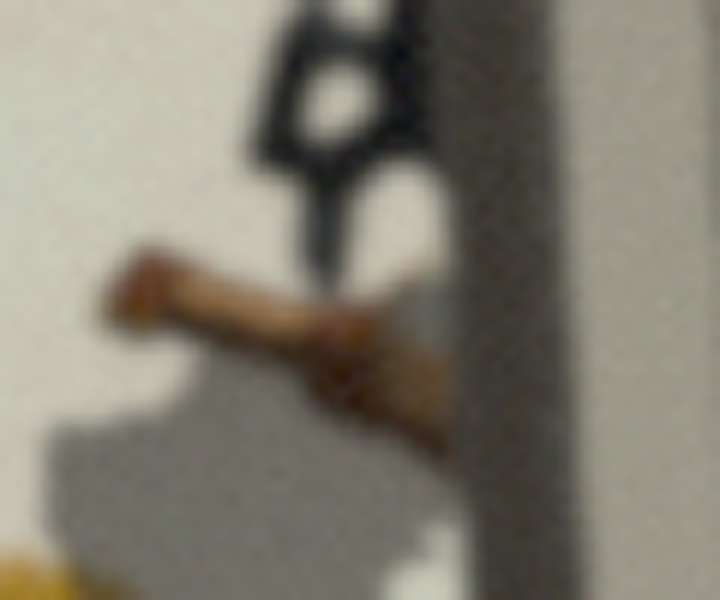

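>>> carry_out --pt "0.01 0 0.03 0 0.5" --pt "0.01 0 0.03 0 0.5" --pt "0.01 0 0.03 0 0.4" --pt "0.01 0 0.03 0 0.4"

```text
clock: 23.0
eef_pos: [0.4942, -0.3806, 0.0053]
tool_rot: [0.986, 0.167, -0.0, -0.0]
ft_force: [0.2, 0.0, 0.1]
grip_width: 0.0595
```

Run:
```python
from h import *
o=bot.get_obs();print(o['clock'],o['eef_pos'],o['ft_force'],o['grip_width'])
i=crop('side',280,150,340,200,12,'s19')
```

```text
23.0 [ 0.49422971 -0.38058467  0.00528526] [0.2290276  0.01718939 0.08112844] 0.059504654641409374
```

View pics/s19.png

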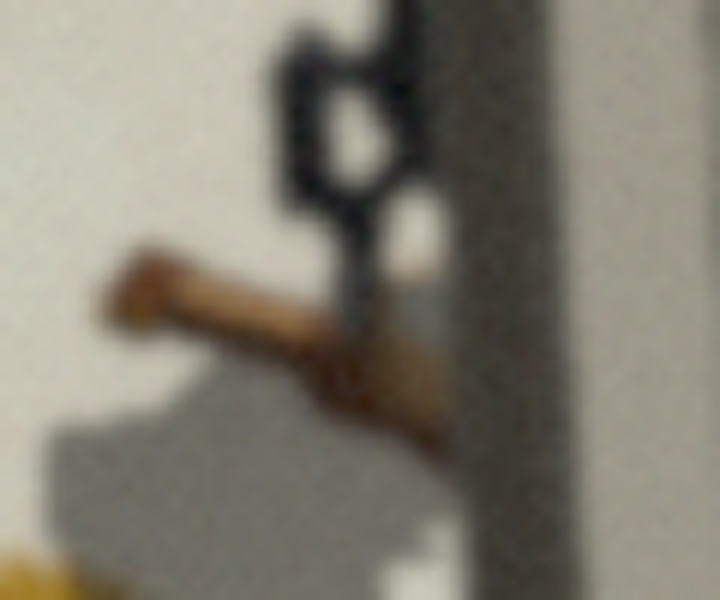

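>>> carry_out --pt "0 0 0 0 0.2" --pt "0 0 0 0 0.1" --pt "0 0 0 0 -0.3" --pt "0 0 0 0 -1" --pt "0 0 0 0 -1"

```text
clock: 23.55
eef_pos: [0.4946, -0.3808, 0.0059]
tool_rot: [0.986, 0.167, 0.0, 0.0]
ft_force: [-0.6, 1.2, 5.7]
grip_width: 0.0521
```

>>> carry_out --pt "0 0 -0.1 0 -1" --pt "0 0 -0.25 0 -1" --pt "0 0 -0.4 0 -1" --pt "0 0 -0.4 0 -1"

```text
clock: 23.95
eef_pos: [0.4955, -0.3816, 0.0474]
tool_rot: [0.986, 0.167, 0.001, 0.001]
ft_force: [0.4, -0.9, -0.6]
grip_width: 0.0518
```

Run:
```python
from h import *
o=bot.get_obs();print(o['clock'],o['eef_pos'],o['ft_force'],o['ft_torque'],o['grip_width'])
i=crop('side',270,130,340,200,9,'s20');crop('top',280,150,360,230,8,'t20')
```

```text
23.95 [ 0.49548222 -0.38162682  0.04742683] [ 0.40918762 -0.92920425 -0.62580557] [ 0.01932405 -0.01985918 -0.0237708 ] 0.0517958364110565
```

View pics/s20.png

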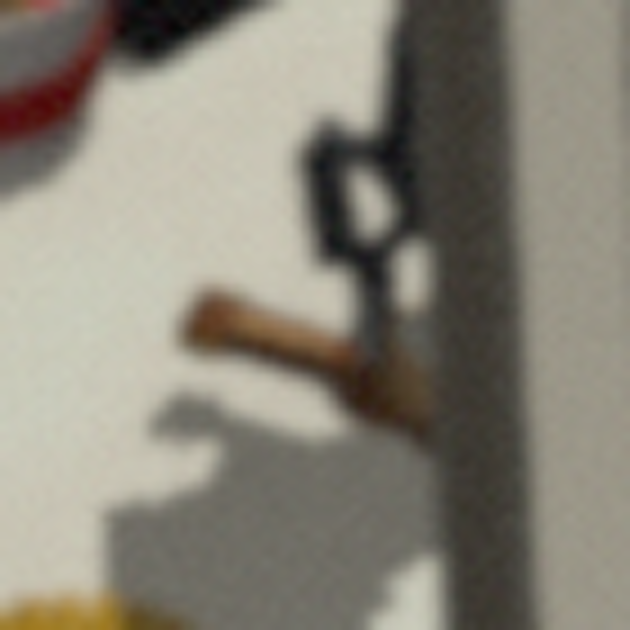

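View pics/t20.png

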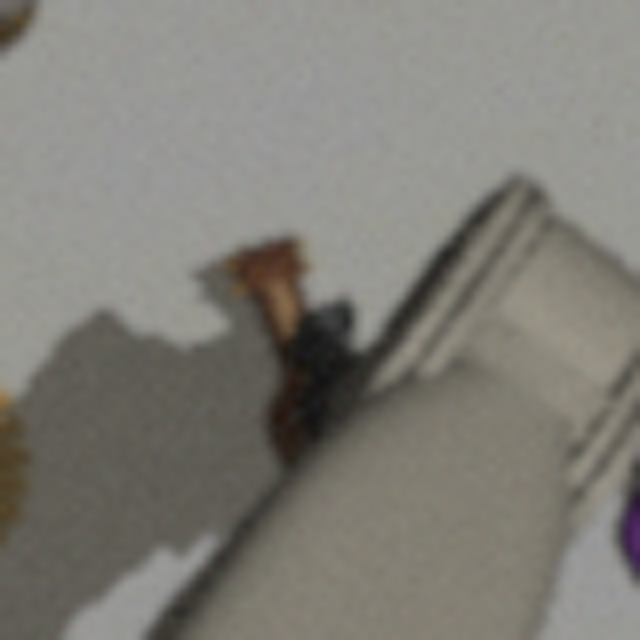

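>>> carry_out --pt "0 0 -0.2 0 -1" --pt "0 0 -0.5 0 -1" --pt "0 0 -0.8 0 -1" --pt "0 0 -0.8 0 -1"

```text
clock: 24.45
eef_pos: [0.4963, -0.3822, 0.1291]
tool_rot: [0.986, 0.167, 0.002, 0.003]
ft_force: [0.9, 0.1, 0.2]
grip_width: 0.0519
```

>>> carry_out --pt "0 0 -0.3 -0.05 -1" --pt "0 0 -0.5 -0.13 -1" --pt "0 0 -0.7 -0.21 -1" --pt "0 0 -0.75 -0.29 -1" --pt "0 0 -0.75 -0.37 -1" --pt "0 0 -0.75 -0.45 -1" --pt "0 0 -0.75 -0.53 -1" --pt "0 0 -0.75 -0.61 -1" --pt "0 0 -0.75 -0.69 -1" --pt "0 0 -0.75 -0.75 -1" --pt "0 0 -0.75 -0.786 -1" --pt "0 0 -0.75 -0.786 -1" --pt "0 0 -0.75 -0.786 -1"

```text
clock: 25.75
eef_pos: [0.4938, -0.3803, 0.1987]
tool_rot: [0.708, 0.707, -0.0, -0.001]
ft_force: [0.8, 0.0, -1.5]
grip_width: 0.0515
```

Run:
```python
from h import *
o=bot.get_obs();print(o['clock'],o['eef_pos'],o['ft_force'],o['ft_torque'],o['grip_width'],R.from_quat(o['tool_rot']).as_matrix().round(3))
```

```text
25.75 [ 0.49375088 -0.3802587   0.19870755] [ 0.780874    0.00310868 -1.54686649] [ 0.00460058 -0.01786348 -0.00993796] 0.05154345110204405 [[ 0.002  1.    -0.002]
 [ 1.    -0.002  0.002]
 [ 0.002 -0.002 -1.   ]]
```

>>> carry_out --pt "0.2 0.02 0 0 -1" --pt "0.5 0.04 0 0 -1" --pt "0.84 0.06 0 0 -1" --pt "0.84 0.06 0 0 -1"

```text
clock: 26.15
eef_pos: [0.5002, -0.2929, 0.1999]
tool_rot: [0.706, 0.708, 0.0, -0.001]
ft_force: [-1.3, -0.7, -1.7]
grip_width: 0.0518
```

>>> carry_out --pt "0.3 0.02 0 0 -1" --pt "0.6 0.04 0 0 -1" --pt "0.84 0.06 0 0 -1" --pt "0.84 0.06 0 0 -1"

```text
clock: 26.55
eef_pos: [0.5064, -0.2104, 0.2001]
tool_rot: [0.706, 0.708, 0.0, -0.0]
ft_force: [-0.6, 0.3, -1.1]
grip_width: 0.0521
```

>>> carry_out --pt "0.3 0.02 0 0 -1" --pt "0.6 0.04 0 0 -1" --pt "0.84 0.06 0 0 -1" --pt "0.84 0.06 0 0 -1"

```text
clock: 26.95
eef_pos: [0.5126, -0.1272, 0.2001]
tool_rot: [0.706, 0.708, 0.0, -0.0]
ft_force: [0.3, -0.9, -0.2]
grip_width: 0.0518
```

>>> carry_out --pt "0.3 0.02 0 0 -1" --pt "0.6 0.04 0 0 -1" --pt "0.84 0.06 0 0 -1" --pt "0.84 0.06 0 0 -1"

```text
clock: 27.35
eef_pos: [0.5189, -0.0437, 0.2001]
tool_rot: [0.707, 0.708, 0.0, 0.0]
ft_force: [-0.7, -0.2, -0.2]
grip_width: 0.0519
```

>>> carry_out --pt "0.3 0.02 0 0 -1" --pt "0.6 0.04 0 0 -1" --pt "0.84 0.06 0 0 -1" --pt "0.84 0.06 0 0 -1"

```text
clock: 27.75
eef_pos: [0.5252, 0.04, 0.2001]
tool_rot: [0.707, 0.708, 0.0, 0.0]
ft_force: [-0.2, -0.0, -0.7]
grip_width: 0.0521
```

>>> carry_out --pt "0.3 0.02 0 0 -1" --pt "0.6 0.05 0 0 -1" --pt "0.84 0.07 0 0 -1" --pt "0.84 0.07 0 0 -1" --pt "0.84 0.07 0 0 -1"

```text
clock: 28.25
eef_pos: [0.5319, 0.1218, 0.2]
tool_rot: [0.708, 0.707, -0.001, 0.0]
ft_force: [0.5, -0.0, -1.3]
grip_width: 0.0518
```

Run:
```python
from h import *
o=bot.get_obs();print(o['clock'],o['eef_pos'],o['ft_force'],o['grip_width'],R.from_quat(o['tool_rot']).as_matrix().round(3))
crop('side',130,120,250,280,5,'s21');crop('top',130,120,230,220,7,'t21')
print(bot.get_obs()['eef_pos'])
```

```text
28.25 [0.53186431 0.12184799 0.20001641] [ 0.48617979 -0.02819352 -1.25796762] 0.05180533440246033 [[ 0.001  1.    -0.   ]
 [ 1.    -0.001 -0.001]
 [-0.001 -0.    -1.   ]]
[0.53168097 0.12154145 0.20016513]
```

View pics/s21.png

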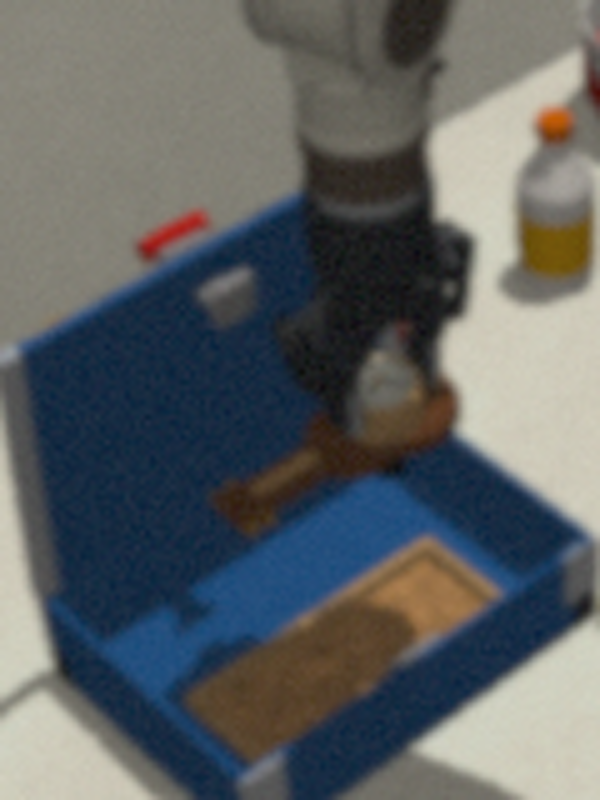

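View pics/t21.png

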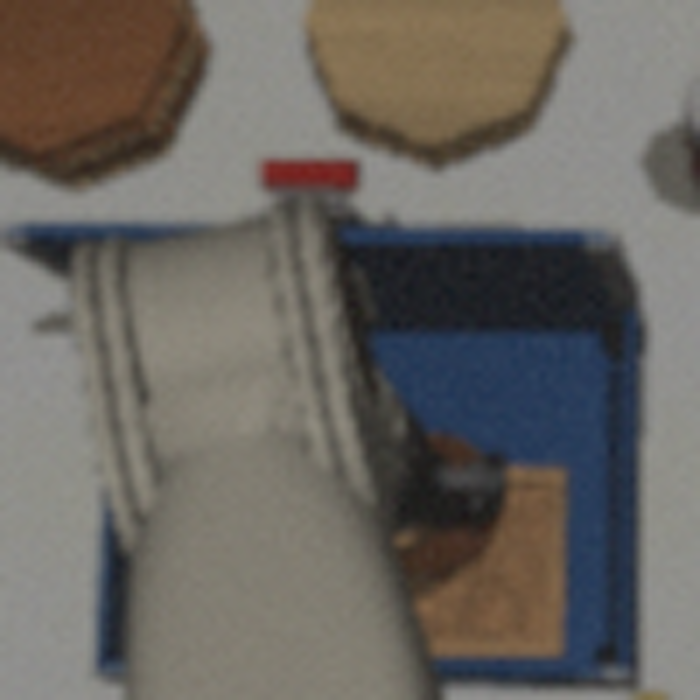

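Run:
```python
from h import *
e=bot.get_obs()['eef_pos']
for n,p in dict(head=[.5318,e[1]+.117,.2],headT=[.5318,e[1]+.117,.206],dialtop=[.5318,e[1],.232],tail=[.5318,e[1]-.053,.2],bodyR=[.5318+.036,e[1]-.02,.206],bodyL=[.5318-.036,e[1]-.02,.206]).items():
  print(n,(w2px('side',p)-[130,120])*5,(w2px('top',p)-[130,120])*7)
```

```text
head [233.04719557 517.10802507] [164.77702173 509.85231889]
headT [232.00297805 509.90467786] [162.110565   508.07588508]
dialtop [382.10338297 381.81209612] [388.15463545 500.42079363]
tail [450.28973618 379.26064964] [502.64033119 510.14126715]
bodyR [371.22841071 369.33353401] [436.99515487 437.73546859]
bodyL [448.89382729 426.55638196] [434.19262412 579.39353097]
```

>>> carry_out --pt "0.04 0 0.25 0 -1" --pt "0.04 0 0.5 0 -1" --pt "0.04 0 0.75 0 -1" --pt "0.04 0 0.9 0 -1" --pt "0.04 0 0.9 0 -1" --pt "0.04 0 0.9 0 -1"

```text
clock: 28.95
eef_pos: [0.5317, 0.1263, 0.1106]
tool_rot: [0.708, 0.706, -0.0, 0.0]
ft_force: [-0.9, 0.6, -0.8]
grip_width: 0.0519
```

>>> carry_out --pt "0 0 0.15 0 -1" --pt "0 0 0.3 0 -1" --pt "0 0 0.45 0 -1" --pt "0 0 0.6 0 -1" --pt "0 0 0.7 0 -1" --pt "0 0 0.75 0 -1" --pt "0 0 0.75 0 -1" --pt "0 0 0.75 0 -1"

```text
clock: 29.75
eef_pos: [0.5322, 0.1274, 0.0361]
tool_rot: [0.707, 0.707, 0.001, 0.0]
ft_force: [0.5, 0.6, -0.9]
grip_width: 0.0519
```

Run:
```python
from h import *
o=bot.get_obs();print(o['clock'],o['eef_pos'],o['ft_force'],o['grip_width'],R.from_quat(o['tool_rot']).as_matrix().round(3))
crop('side',150,180,250,280,7,'s22');crop('top',130,150,230,220,7,'t22')
print(bot.get_obs()['eef_pos'])
```

```text
29.75 [0.53215994 0.1274349  0.03609231] [ 0.47769241  0.6133216  -0.85568441] 0.05186838842630862 [[ 0.001  1.     0.001]
 [ 1.    -0.001  0.   ]
 [ 0.     0.001 -1.   ]]
[0.53219496 0.12753371 0.03618583]
```

View pics/s22.png

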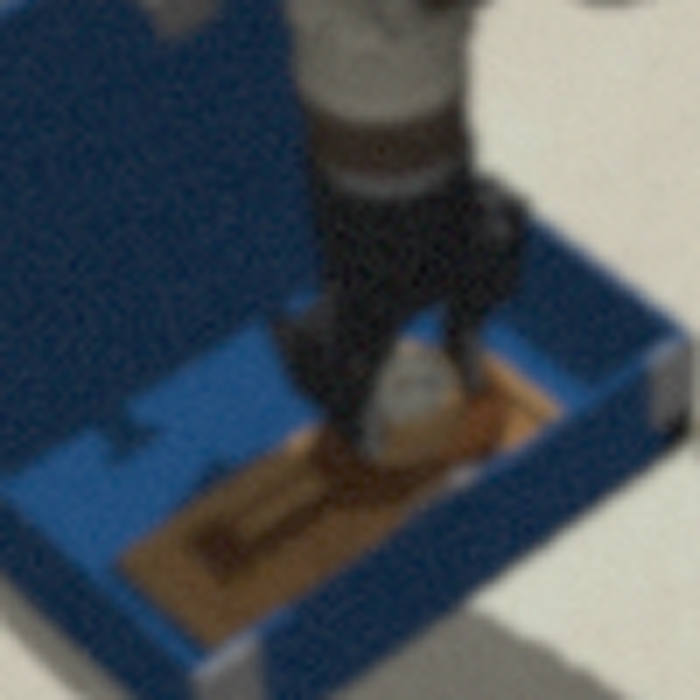

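View pics/t22.png

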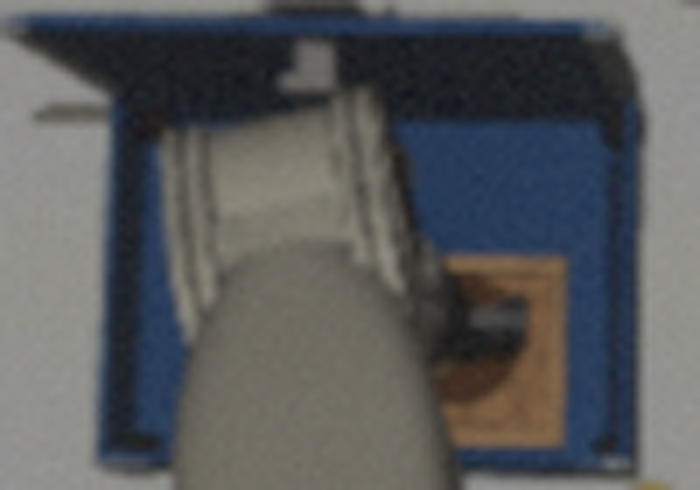

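>>> carry_out --pt "-0.01 0 0.06 0 -1" --pt "-0.01 0 0.12 0 -1" --pt "-0.01 0 0.17 0 -1" --pt "-0.01 0 0.2 0 -1" --pt "-0.01 0 0.22 0 -1" --pt "-0.01 0 0.24 0 -1" --pt "-0.01 0 0.24 0 -1"

```text
clock: 30.55
eef_pos: [0.5315, 0.1264, 0.0112]
tool_rot: [0.707, 0.707, 0.0, 0.0]
ft_force: [-0.5, 0.3, -0.9]
grip_width: 0.0515
```

Run:
```python
from h import *
o=bot.get_obs();print(o['clock'],o['eef_pos'],o['ft_force'],o['ft_torque'],o['grip_width'])
crop('side',150,180,250,280,7,'s23')
```

```text
30.55 [0.53153621 0.12638901 0.01119956] [-0.49066438  0.32204957 -0.91953398] [-0.01060422  0.00013862  0.03855503] 0.05145087675201769
```

View pics/s23.png

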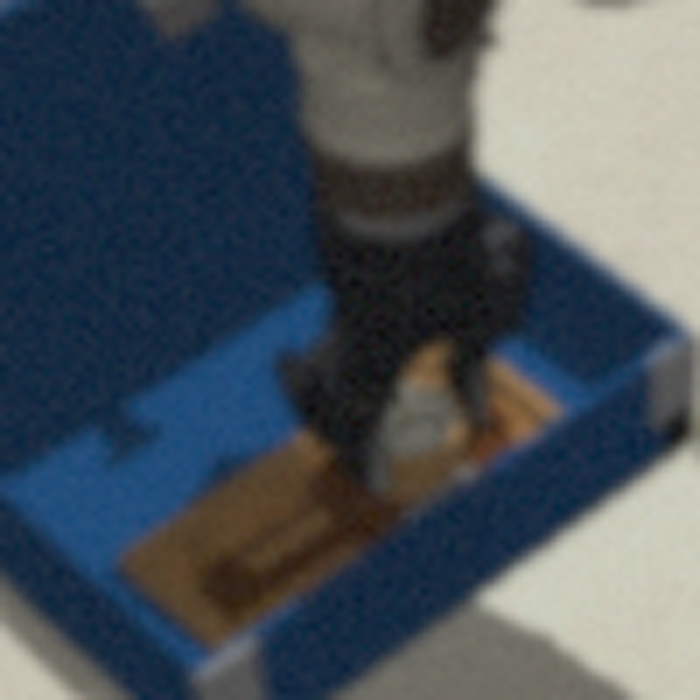

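>>> carry_out --pt "0 0 0.01 0 -1" --pt "0 0 0.02 0 -1" --pt "0 0 0.02 0 -1"

```text
clock: 30.9
eef_pos: [0.5318, 0.1265, 0.0109]
tool_rot: [0.707, 0.707, 0.001, 0.0]
ft_force: [-3.1, -1.2, 8.1]
grip_width: 0.0519
```

Run:
```python
from h import *
for k in range(3):
  o=bot.get_obs();print(o['clock'],o['eef_pos'],o['ft_force'],o['ft_torque']); imaging.camera('side')
```

```text
30.9 [0.53179336 0.12647187 0.0108732 ] [-3.08377414 -1.19246744  8.12144534] [-0.13071327  0.60725545 -0.01772671]
30.95 [0.5317172  0.12644641 0.01084006] [-2.45004624 -0.95775421  8.48850575] [-0.19906514  0.61983349 -0.00431526]
31.0 [0.53177825 0.12646077 0.01085916] [-2.39309066 -0.95459923  8.18305142] [-0.173593    0.6248044   0.01838273]
```

>>> carry_out --pt "0 0 0 0 0.25" --pt "0 0 0 0 0.35" --pt "0 0 0 0 0.6" --pt "0 0 0 0 0.7" --pt "0 0 0 0 0.7" --pt "0 0 0 0 0.7"

```text
clock: 31.65
eef_pos: [0.5314, 0.1264, 0.0091]
tool_rot: [0.707, 0.707, -0.0, -0.0]
ft_force: [0.1, 0.6, -0.0]
grip_width: 0.0726
```

>>> carry_out --pt "0 0 -0.1 0 0.7" --pt "0 0 -0.25 0 0.7" --pt "0 0 -0.5 0 0.7" --pt "0 0 -0.8 0 0.7" --pt "0 0 -0.9 0 0.7"

```text
clock: 32.15
eef_pos: [0.5337, 0.1269, 0.1032]
tool_rot: [0.707, 0.707, 0.003, 0.002]
ft_force: [0.4, 0.8, -0.1]
grip_width: 0.0728
```

>>> carry_out --pt "0 0 -0.4 0 0.7" --pt "0 0 -0.9 0 0.7" --pt "0 0 -0.9 0 0.7"

```text
clock: 32.45
eef_pos: [0.5357, 0.1274, 0.1968]
tool_rot: [0.707, 0.707, 0.006, 0.004]
ft_force: [0.3, -0.2, 0.3]
grip_width: 0.0726
```

>>> carry_out --pt "-0.4 -0.3 0 0 0.7" --pt "-0.9 -0.7 0 0 0.7" --pt "-0.9 -0.9 0 0 0.7" --pt "-0.9 -0.9 0 0 0.7"

```text
clock: 32.85
eef_pos: [0.4373, 0.0347, 0.1887]
tool_rot: [0.708, 0.706, -0.001, -0.001]
ft_force: [0.6, 0.3, 0.6]
grip_width: 0.0724
```

>>> carry_out --pt "-0.45 -0.3 0 0 0.7" --pt "-0.9 -0.3 0 0 0.7" --pt "-0.9 -0.3 0 0 0.7"

```text
clock: 33.15
eef_pos: [0.4112, -0.0577, 0.1894]
tool_rot: [0.71, 0.704, -0.0, 0.001]
ft_force: [0.5, 0.3, 0.0]
grip_width: 0.0727
```

>>> carry_out --pt "-0.45 0 0 0 0.7" --pt "-0.9 0 0 0 0.7" --pt "-0.9 0 0 0 0.7" --pt "-0.9 0 0 0 0.7"

```text
clock: 33.55
eef_pos: [0.4118, -0.1438, 0.1889]
tool_rot: [0.708, 0.706, 0.0, -0.0]
ft_force: [-0.3, -0.1, 1.0]
grip_width: 0.0725
```

Run:
```python
from h import *
o=bot.get_obs();print(o['clock'],o['eef_pos'],o['ft_force'],o['grip_width'])
crop('side',130,120,250,280,5,'s24');i=crop('top',135,130,225,220,8,'t24');crop('top',0,0,512,384,1.5,'t25',i)
```

```text
33.55 [ 0.41184765 -0.1437737   0.18894855] [-0.34778258 -0.14891751  0.96291524] 0.07248494909146594
```

View pics/s24.png

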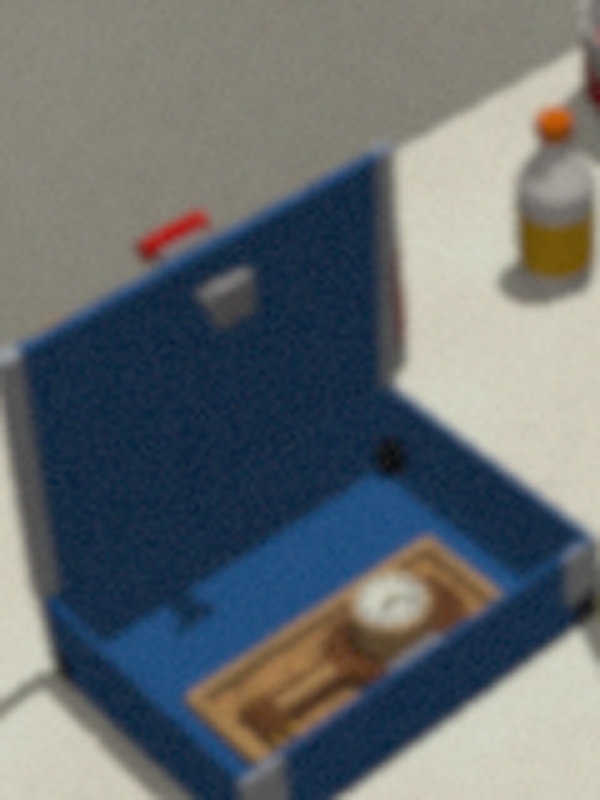

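View pics/t24.png

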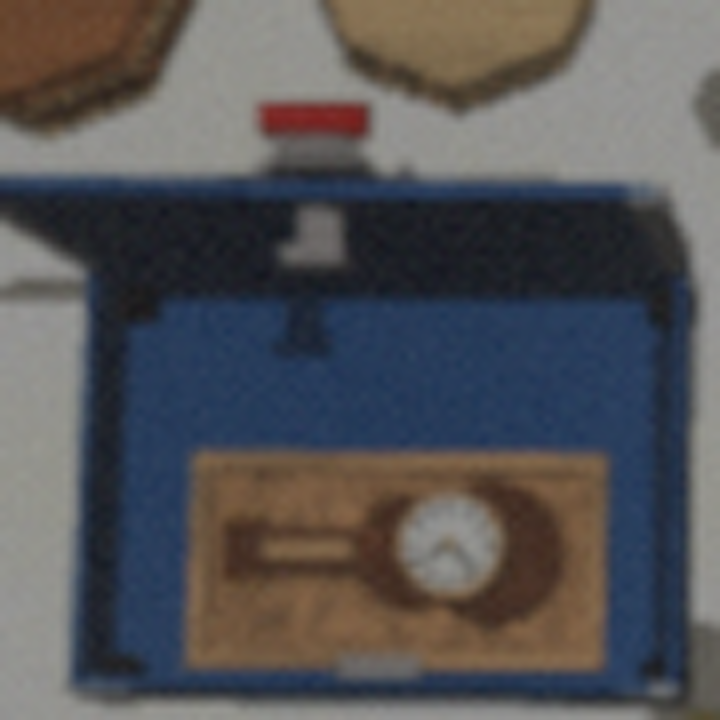

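View pics/t25.png

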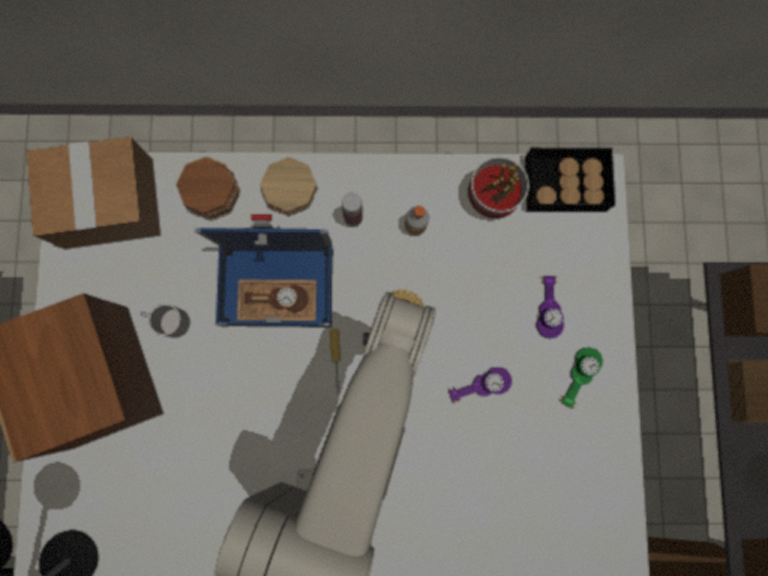

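Run:
```python
from h import *
T=lambda u,v,z:px2w('top',(u+.5)/8-.5+135,(v+.5)/8-.5+130,z)
print(T(222,549,.017),T(565,556,.012),T(448,545,.043))
print(order.job_done())
```

```text
[0.53780806 0.2447063  0.017     ] [0.5350866  0.07518093 0.012     ] [0.53629887 0.12926172 0.043     ]
the job is handed in; nothing more can be done
None
```

I've handed the job in. The guitar clock lies dial up in the cork bay, and the lid is standing open on its own at about 1.45 rad. The task gave no verdict, so these results come from my own checks.

- **Latch and lid:** I gripped the red bar by its end faces, lifted the paddle and raised the lid. The bar slipped out of the fingers at about 1.1 rad and the lid stayed where it was. I pushed it the rest of the way with closed fingers against its inner side.
- **Clock:** I gripped the clock by its drum, turned it about 71° and lowered it until it touched the cork (about 8 N). I then released it and backed the arm away.
- **Clock position:** In the last top picture the clock's centre is at about (0.536, 0.160), against a bay centre of (0.532, 0.158). That is about 4 mm and 2 mm off, against the 18 mm allowed. The neck runs along the bay to within about 0.02 rad. I judged flatness by eye and did not measure the tilt.
- **Other objects:** The screwdriver, mug, spray can and glue bottle look unmoved. The arm partly hides the sunburst in that last picture, but nothing came near it.
- **Robot:** It was touching nothing at the end (wrist force about 1 N, sensor noise). The clock read 33.5 s in the last reading before hand-in.
- **Disagreement with the description:** The cameras showed the fingertips about 30 mm higher than the stated tool geometry. I worked from the cameras, and the force readings when the clock touched the cork were consistent with that.

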